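# Fetch the vial from behind the reagent bottles and load the autosampler

## Robot

A 6-joint arm with a two-finger parallel gripper is mounted at the origin on the work surface. World frame = base frame: x ahead of the robot, y to its left, z up, the work surface at z = 0. Lengths are in m, angles in rad, forces in N, time in s.
With the tool pointing down it reaches from about 0.25 to 0.8 m from the base axis. Payload 3.9 kg.
Tool frame: the origin (TCP) lies on the front face of the gripper's body, between the roots of the fingers; the fingertips stand 73 mm ahead of it and the grasp point (between the pads) lies 54 mm ahead of it; z points along the fingers, y is the line along which they close (so a half turn about z gives the same grasp; the last joint's range is limited). The gripper opens to 85 mm and grips with 20 to 120 N. Pads are 22 mm wide; open, the fingers measure 114 mm over their backs; the gripper's body (76 mm by 85 mm) begins 54 mm behind the grasp point. The pads swing forward as they close: fully open they stand 13 mm farther back than shut.
Start: joints at [-1.247, 0.26, -0.138, 1.173, 0, 1.571], TCP at [0.167, -0.498, 0.304] pointing down, gripper open.
Joint ranges: [-2.78, 2.78], [-0.83, 1.72], [-1.28, 1.37], [-1.9, 2.12], [-1.57, 1.48], [-3.14, 3.14]. Speed limits (rad/s): [2.57, 2.57, 3.14, 3.14, 3.14, 3.14].

## Interface

Orientations are given as a unit quaternion [w, x, y, z].
In Python, from cell import telemetry, imaging, ctrl gives the robot as it stands.
- The arm moves only by the shell command python3 -m inch 'ROWS' [FORCE]. ROWS is JSON, a list of rows, each a list of 7 numbers: the shift along the tool's x, y, z as a fraction of full scale, then the turn, a rotation vector about the tool's x, y, z as a fraction of full scale, then the closure, from -1 (fully open) to 1 (shut), so that 0 is half open. A call has exactly 10 rows; each row shifts and turns the commanded pose from where the row before left it, along the tool's axes as they then stand; what a row does not reach is not made up. Full scale, the value 1, is 2.5 cm for a shift and 6 degrees for a turn. A row lasts 1/12 s, in which the tool goes at most 41.7 mm and 7.16 degrees, less where a joint would pass 70% of its speed; a pose out of reach is approached as far as the arm can. A call with a number of a shift or a turn outside -1 to 1 is refused whole. A call with a gripper value outside its range is refused whole. The fingers move at their own pace and stop on an object; FORCE is the grip in N (left out, the last holds). Time passes only in rows, so rows that do not move let the fingers close, or fill a call up. It gives the time, the measured TCP pose, the force, the opening and the grip force at its end, in the units of the state.
- telemetry.get_state(): the state, without advancing time (a new reading comes with each control period).
- imaging.get_image(name): name is "scene" or "top" or "wrist"; returns the picture (384x512x3 uint8, blue, green, red); there is no depth.
- imaging.calibration(name): a dict with "mtx" (3x3 intrinsics, pixels), "dist_coeffs" ([k1, k2, p1, p2, k3] as OpenCV has them; the pictures are not rectified), "origin" and "orientation" of the camera in the world. Camera axes: x right, y down, z forward; pixel columns grow to the right and rows downward; lengths in m; the calibration is good to about 2 mm. A picture is of the moment at which its call begins: read the wrist's pose just before it. calibration takes no time and is no camera call; for the wrist camera it gives the pose at the moment of the call.
- ctrl.finish_job(): hands the job in; it is judged then, once.
Trained networks look in the newest picture that a camera, given by its name, has taken for a name from the list of things; names that differ only in an ending like _2 or _b are one class to them, and where a whole thing is asked for, a point or a joint stands for the part that bears it (a point fixed in the world has none). Each returns a list of dicts, best first, with "confidence" (0 to 1); they miss things now and then, are a little off and sometimes report something else, mostly with a low value. They report only what shows in the picture. A call takes as long as a camera call. They do not tell look-alikes from the thing itself.
- imaging.boxes_of(target, camera): "rect" ([left, top, width, height] in pixels, round what is visible of it).
- imaging.cut_out(target, camera): "mask" (384x512 bool, what is visible of it) and "rect" ([left, top, width, height] in pixels, round what is visible of it).
The state is a dict: "time": time; "joints": joint angles; "qvel": joint speeds; "joint_torque": joint torques, N m; "position": TCP position; "tool_rot": TCP orientation; "contact_force": force on the tool from outside, world axes, zero at the start; "wrist_torque": the same for the moment, N m; "finger_gap": opening from 0.0 (shut) to 1.0 (fully open); "finger_force": force on a finger pad.
Only numpy, scipy, OpenCV 4.12 (cv2) and the standard library are available. Lean on these libraries where they do the work, as an engineer would, in place of code of your own. Each camera call takes 0.05 s, during which the arm holds its last target. There are 200 camera calls.

## Task

The small sample vial at the back of the grey caddy is hemmed in by three reagent bottles. Stand all three bottles upright in the empty steel tray while the vial stays where it is, then seat the vial upright in the one empty place of the black carousel, and finally put each bottle back on the spot in the caddy where it stood at the start. It is all glass: set things down without dropping or tipping them.

Things in the scene. Friction and masses are not known exactly. Their poses are not given: they have to be found in the camera images.
- slim_bottle: The slim, tallest bottle: round, amber glass, 44 mm across and 130 mm tall with its blue cap. The cap is 30 mm across and fills the top 30 mm; below it the shoulder widens to the full body at 85 mm height. Origin: centre of the underside, z up. About 0.2 kg. Carry it by the cap, from above, 8 mm below its top. It starts on any of the caddy's three spots.
- broad_bottle: The broad, lowest bottle: round, amber glass, 64 mm across and 110 mm tall with its blue cap. The cap is 42 mm across and fills the top 30 mm; below it the shoulder widens to the full body at 66 mm height. Origin: centre of the underside, z up. About 0.3 kg. Carry it by the cap, from above, 8 mm below its top. It starts on any of the caddy's three spots.
- square_bottle: The square bottle: amber glass body 52 x 52 mm up to 78 mm height, 120 mm tall with its round blue cap. The cap is 34 mm across and fills the top 28 mm. Origin: centre of the underside, z up, x and y square to its sides. About 0.26 kg. Carry it by the cap, from above, 8 mm below its top. It starts on any of the caddy's three spots.
- vial: The small loose amber vial in the caddy: round, 28 mm across, 70 mm tall; its blue cap, 27 mm across, fills the top 18 mm. Origin: centre of the underside, z up. About 0.05 kg. At the start only 10 to 20 mm separate it from each bottle, so a gripper cannot get down to it until they are gone. Carry it by the cap, from above, 8 mm below its top.
- caddy: Grey open caddy, fixed, 200 x 200 mm, walls 5 mm thick, 20 mm high, floor 5 mm above the table. Origin: centre of its underside; x points to its back. Floor: three dark spots 72 mm across at (x, y) = (-22, 0), (30, 56), (30, -56) mm, one bottle on each, and the vial near (35, 0). Loose caps 24 x 11 mm lie in its front corners. Caddy, tray and carousel swap places between starts.
- tray: Shallow steel tray, empty, fixed to the table: 160 x 280 mm (x, y) outside, walls 4 mm thick and 14 mm high, floor 4 mm above the table. Origin: centre of its underside. The side area for the three bottles, anywhere on its floor.
- carousel: Round black sample carousel, fixed to the table and not turning: 256 mm across, deck 40 mm above the table. Origin: centre of its underside. It has seven places on a circle of 95 mm radius, 82 mm apart; six are filled with fixed vials like the loose one (tops at 110 mm), one is empty. The hub in the middle, 90 mm across, rises 18 mm above the deck.
- free_seat (a point): The centre of the floor of the carousel's one empty place, 40 mm above the table, in the direction -x of the carousel from its centre. Round seat with a collar 44 mm wide inside, 50 mm outside, 8 mm high, into which the 28 mm vial fits loosely.
Things that resemble listed ones, but are neither listed nor needed, are in the scene too. What is shaped like the vial but green or pink is not meant.

How it is judged:
By the outcome, as a careful person would: the job done as asked, in the order asked, and still so for the second after the job is handed in, with the robot touching nothing.
It also fails if it takes over 144 s, if anything falls off the work surface, if the arm or the gripper's body presses on something with over 40 N, if the wrist force passes 120 N, or if a joint passes its speed limit or range.

## Working session

There is one attempt and no reset: what is moved stays moved. The work goes in short steps, Python scripts to look and compute and a shell command to move; the robot and the scene stay as the last step left them, time stands still between calls to the robot, and variables do not carry over. Pictures are saved under pics/ and viewed, at most 14 in all, crops included, and the job is handed in when it is done.

```bash
ls; mkdir -p pics; cat > h.py <<'E'
import numpy as np, cv2
from scipy.spatial.transform import Rotation as R
from cell import telemetry, imaging, ctrl
def cal(n):
    c=imaging.calibration(n); q=c["orientation"]
    return np.array(c["mtx"],float),np.array(c["dist_coeffs"],float),np.array(c["origin"],float),R.from_quat([q[1],q[2],q[3],q[0]]).as_matrix()
def ray(n,uv,c=None):
    K,d,o,M=c or cal(n)
    p=cv2.undistortPoints(np.array(uv,float).reshape(-1,1,2),K,d).reshape(-1,2)
    return o,(M@np.c_[p,np.ones(len(p))].T).T
def onz(n,uv,z,c=None):
    o,v=ray(n,uv,c); return o+v*((z-o[2])/v[:,2])[:,None]
def proj(n,P,c=None):
    K,d,o,M=c or cal(n)
    return cv2.projectPoints((M.T@(np.array(P,float).reshape(-1,3)-o).T).T,np.zeros(3),np.zeros(3),K,d)[0].reshape(-1,2)
E
python3 - <<'E'
from h import *
s=telemetry.get_state(); print({k:np.round(v,3).tolist() for k,v in s.items()})
for n in("scene","top","wrist"):
    im=imaging.get_image(n); cv2.imwrite(f"pics/{n}0.png",im)
    c=cal(n); print(n,np.round(c[0],1).tolist(),c[2].round(3),c[3].round(2).tolist())
    if n!="wrist":
      for t in("slim_bottle","broad_bottle","square_bottle","vial","caddy","tray","carousel"):
        print(t,[(np.round(b["rect"]).tolist(),round(b["confidence"],2)) for b in imaging.boxes_of(t,n)][:8])
a=[cv2.imread(f"pics/{n}0.png") for n in("scene","top")]
cv2.imwrite("pics/t.png",cv2.resize(a[1],(768,576)))
E
```

```text
pics
{'time': 0.0, 'joints': [-1.247, 0.261, -0.139, 1.173, -0.0, 1.571], 'qvel': [0.0, -0.002, 0.002, -0.0, -0.0, 0.002], 'joint_torque': [-0.003, -40.568, 25.392, 0.019, -0.0, 0.0], 'position': [0.167, -0.497, 0.303], 'tool_rot': [-0.001, 0.987, 0.161, -0.0], 'contact_force': [-0.132, -0.271, 0.43], 'wrist_torque': [0.024, 0.057, 0.027], 'finger_force': 0.0, 'finger_gap': 1.001}
scene [[380.0, 0.0, 255.8], [0.0, 380.0, 195.8], [0.0, 0.0, 1.0]] [ 1.384 -0.056  0.578] [[0.08, 0.54, -0.84], [1.0, -0.05, 0.06], [-0.01, -0.84, -0.54]]
slim_bottle [([224.0, 175.0, 23.0, 50.0], 0.87)]
broad_bottle [([238.0, 168.0, 25.0, 49.0], 0.8)]
square_bottle [([269.0, 167.0, 24.0, 52.0], 0.63)]
vial [([278.0, 226.0, 12.0, 34.0], 0.8), ([252.0, 192.0, 11.0, 31.0], 0.53)]
caddy [([211.0, 183.0, 91.0, 60.0], 0.68)]
tray [([78.0, 182.0, 108.0, 48.0], 0.62)]
carousel [([329.0, 148.0, 92.0, 81.0], 0.92)]
top [[406.8, 0.0, 253.1], [0.0, 406.8, 192.5], [0.0, 0.0, 1.0]] [ 0.374 -0.012  1.226] [[-0.02, -0.99, 0.16], [-1.0, 0.02, 0.02], [-0.03, -0.16, -0.99]]
slim_bottle [([270.0, 171.0, 15.0, 21.0], 0.61)]
broad_bottle [([252.0, 197.0, 21.0, 19.0], 0.72)]
square_bottle [([229.0, 178.0, 19.0, 24.0], 0.66)]
vial [([252.0, 180.0, 12.0, 10.0], 0.56)]
caddy [([221.0, 159.0, 79.0, 76.0], 0.91)]
tray [([320.0, 183.0, 102.0, 63.0], 0.84)]
carousel [([107.0, 174.0, 90.0, 84.0], 0.58), ([230.0, 178.0, 17.0, 21.0], 0.4), ([322.0, 185.0, 99.0, 61.0], 0.33)]
wrist [[339.6, 0.0, 251.6], [0.0, 339.6, 193.5], [0.0, 0.0, 1.0]] [ 0.239 -0.474  0.374] [[0.32, -0.91, -0.28], [-0.95, -0.31, -0.09], [-0.0, 0.3, -0.96]]
```

View pics/t.png

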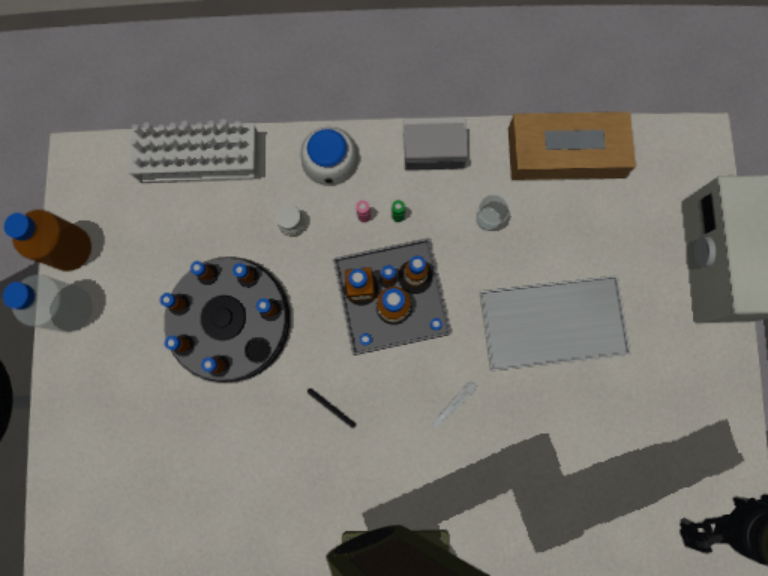

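View pics/scene0.png

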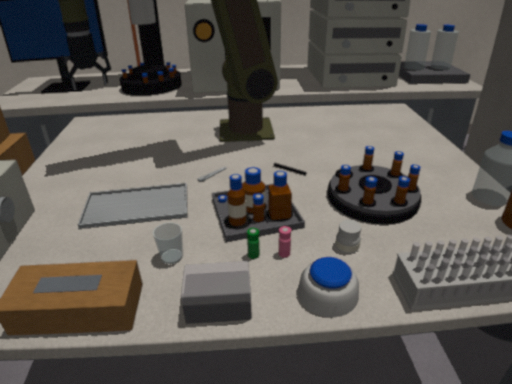

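The top picture (768-px scale) shows the carousel at (222,317) with its dark empty seat at (257,349). In the caddy, the square bottle is at (358,283), the vial at (389,273), the slim bottle at (417,268) and the broad bottle at (394,302); the empty tray is at (555,323). The green (398,210) and pink (363,210) vials are look-alikes and stand outside the caddy. The vial I want is the amber one with a blue cap between the bottles.

```bash
cat >> h.py <<'E'
def blue(im,smin=110,amin=15):
    h=cv2.cvtColor(im,cv2.COLOR_BGR2HSV)
    m=cv2.inRange(h,(98,smin,60),(125,255,255))
    n,l,st,ce=cv2.connectedComponentsWithStats(m)
    return m,[(ce[i].round(1).tolist(),int(st[i,4]),st[i,:4].tolist()) for i in range(1,n) if st[i,4]>=amin]
E
python3 - <<'E'
from h import *
im=cv2.imread("pics/top0.png")
m,b=blue(im)
for x in b: print(x[0],x[1],x[2])
for k,z in(("slim_bottle",.135),("broad_bottle",.115),("square_bottle",.125),("vial",.075)):
    r=imaging.boxes_of(k,"top")
    print(k,[ (np.round(q["rect"],0).tolist()) for q in r[:2]])
g=np.array([[335,257],[430,239],[449,335],[354,354]])/1.5
P=onz("top",g,.02); print("caddy",P.round(3).tolist(),P.mean(0).round(3), np.linalg.norm(P[1]-P[0]),np.linalg.norm(P[2]-P[1]))
g=np.array([[480,292],[616,278],[629,354],[492,370]])/1.5
P=onz("top",g,.014); print("tray",P.round(3).tolist(),P.mean(0).round(3), np.linalg.norm(P[1]-P[0]),np.linalg.norm(P[2]-P[1]))
print("seat",onz("top",[[257/1.5,349/1.5]],.045), "hub",onz("top",[[222/1.5,317/1.5]],.058))
c=im[150:270,95:435]; cv2.imwrite("pics/c.png",cv2.resize(im[155:260,100:305],(800,410),interpolation=cv2.INTER_CUBIC))
E
```

```text
[217.5, 98.2] 519 [205, 86, 26, 25]
[10.6, 149.9] 223 [3, 142, 17, 18]
[277.7, 176.0] 68 [273, 170, 11, 12]
[131.2, 178.6] 51 [127, 174, 9, 10]
[159.3, 179.6] 60 [155, 175, 10, 10]
[258.6, 181.0] 57 [254, 177, 10, 9]
[238.2, 185.3] 82 [233, 179, 12, 13]
[10.0, 196.4] 251 [2, 188, 17, 18]
[262.0, 199.5] 124 [255, 192, 15, 16]
[111.2, 199.3] 52 [107, 195, 9, 10]
[175.2, 203.3] 56 [171, 199, 10, 10]
[290.3, 215.7] 37 [287, 212, 8, 8]
[243.4, 225.8] 36 [240, 222, 8, 8]
[114.2, 228.2] 55 [110, 224, 9, 10]
[138.9, 242.7] 62 [134, 238, 10, 10]
slim_bottle [[270.0, 171.0, 15.0, 21.0]]
broad_bottle [[252.0, 197.0, 21.0, 19.0]]
square_bottle [[229.0, 178.0, 19.0, 24.0]]
vial [[252.0, 180.0, 12.0, 10.0]]
caddy [[0.64, 0.107, 0.02], [0.672, -0.087, 0.02], [0.476, -0.118, 0.02], [0.443, 0.071, 0.02]] [ 0.558 -0.007  0.02 ] 0.19602735985117145 0.19808667623120818
tray [[0.562, -0.184, 0.014], [0.583, -0.461, 0.014], [0.43, -0.475, 0.014], [0.406, -0.2, 0.014]] [ 0.495 -0.33   0.014] 0.277887627704545 0.15424649527908665
seat [[0.45498489 0.25839928 0.045     ]] hub [[0.51769311 0.32524125 0.058     ]]
```

View pics/c.png

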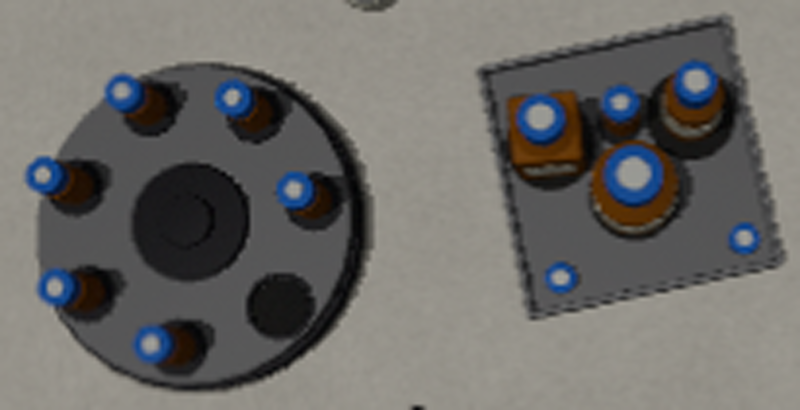

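The enlarged crop confirms it. The vial is the amber, blue-capped one in the notch between square, slim and broad, and the empty seat is the dark disc at crop (281,305). The amber vials on the carousel are the fixed ones, and the two small blue-ringed discs are loose caps. Next I work out world positions and move over the caddy.

```bash
cat >> h.py <<'E'
def delta(p,yaw=None):
    """needed move to TCP position p (world), in units of full scale along the tool axes; turn about tool z for tool-x yaw (deg)"""
    s=telemetry.get_state(); q=s["tool_rot"]; M=R.from_quat([q[1],q[2],q[3],q[0]]).as_matrix()
    d=M.T@(np.array(p)-s["position"])/.025
    y=np.degrees(np.arctan2(M[1,0],M[0,0]))
    print("t",round(s["time"],2),"pos",np.round(s["position"],4),"yaw",round(y,2),"tilt",np.degrees(np.arccos(-M[2,2])).round(2),"-> units",d.round(2), "" if yaw is None else ("turn z units",round((y-yaw)/6,2)))
E
python3 - <<'E'
from h import *
from scipy.optimize import least_squares
px={"slim":(278.2,175.5,.135),"broad":(262.2,199.5,.115),"square":(238.7,185.2,.125),"vial":(258.7,181.2,.075)}
for k,(u,v,z) in px.items(): print(k,onz("top",[[u,v]],z).round(4))
V=onz("top",[[131.2,178.6],[159.3,179.6],[111.2,199.3],[175.2,203.3],[114.2,228.2],[138.9,242.7]],.110)[:,:2]
f=lambda p:np.hypot(*(V-p[:2]).T)-.095
r=least_squares(f,[.518,.325]); c=r.x; a=np.degrees(np.arctan2(*(V-c).T[::-1])); print(c,r.fun.round(4),np.sort(a).round(1))
st=360/7; ph=np.degrees(np.angle(np.exp(1j*np.radians(a*7)).mean()))/7
cand=[ph+st*k for k in range(7)]; e=max(cand,key=lambda x:min(abs((x-a+180)%360-180))); print("seat",e,c+.095*np.array([np.cos(np.radians(e)),np.sin(np.radians(e))]))
delta([.555,-.005,.33],9.7)
E
```

```text
slim [[ 0.5987 -0.0549  0.135 ]]
broad [[ 0.5364 -0.0095  0.115 ]]
square [[0.5763 0.0542 0.125 ]]
vial [[ 0.5957 -0.0006  0.075 ]]
[0.51832236 0.32680276] [-0.001   0.      0.     -0.0006 -0.0003 -0.0008] [-81.5 -29.7  21.3  71.9 123.6 175.5]
seat 226.84420779559926 [0.45334384 0.25750058]
t 1.05 pos [ 0.1671 -0.4977  0.3039] yaw 18.55 tilt 0.0 -> units [ 20.98 -13.75  -1.04] ('turn z units', np.float64(1.48))
```

```bash
python3 -m inch '[[0,0,-0.5,0,0,0.74,-1],[0,0,-0.5,0,0,0.74,-1],[0.9,-0.8,0,0,0,0,-1],[0.9,-0.8,0,0,0,0,-1],[0.9,-0.8,0,0,0,0,-1],[0.9,-0.8,0,0,0,0,-1],[0.9,-0.8,0,0,0,0,-1],[0.9,-0.8,0,0,0,0,-1],[0.9,-0.8,0,0,0,0,-1],[0.9,-0.8,0,0,0,0,-1]]' 40
python3 -m inch '[[0.95,-0.86,0,0,0,0,-1],[0.95,-0.86,0,0,0,0,-1],[0.95,-0.86,0,0,0,0,-1],[0.95,-0.86,0,0,0,0,-1],[0.95,-0.86,0,0,0,0,-1],[0.95,-0.86,0,0,0,0,-1],[0.95,-0.86,0,0,0,0,-1],[0.95,-0.86,0,0,0,0,-1],[0.95,-0.86,0,0,0,0,-1],[0.95,-0.86,0,0,0,0,-1]]'
python3 -m inch '[[0.9,-0.9,0,0,0,0,-1],[0.9,-0.9,0,0,0,0,-1],[0,0,0,0,0,0,-1],[0,0,0,0,0,0,-1],[0,0,0,0,0,0,-1],[0,0,0,0,0,0,-1],[0,0,0,0,0,0,-1],[0,0,0,0,0,0,-1],[0,0,0,0,0,0,-1],[0,0,0,0,0,0,-1]]'
python3 - <<'E'
from h import *
delta([.555,-.005,.33],9.7)
c=cal("wrist"); im=imaging.get_image("wrist"); cv2.imwrite("pics/w1.png",im)
m,b=blue(im,90,40)
for x in b:
    l,t,w,h=x[2]; print(x[0],x[1],x[2],[onz("wrist",[[l+w/2-.5,t+h/2-.5]],z,c)[0,:2].round(4).tolist() for z in(.135,.115,.125,.075)])
E
```

```text
time: 1.88
position: [0.3182, -0.3085, 0.3291]
tool_rot: [0.0, 0.996, 0.084, 0.0]
contact_force: [0.2, -0.4, 0.3]
finger_gap: 1.0
finger_force: 0.0
time: 2.72
position: [0.5164, -0.0564, 0.329]
tool_rot: [0.0, 0.996, 0.084, 0.0]
contact_force: [0.6, 0.2, 0.2]
finger_gap: 1.0
finger_force: 0.0
time: 3.55
position: [0.5521, -0.0065, 0.3291]
tool_rot: [0.0, 0.996, 0.084, 0.0]
contact_force: [0.3, -0.1, 0.5]
finger_gap: 1.0
finger_force: 0.0
t 3.55 pos [ 0.5521 -0.0065  0.3291] yaw 9.62 tilt 0.01 -> units [ 0.12 -0.04 -0.04] ('turn z units', np.float64(-0.01))
[252.1, 120.9] 504 [238, 107, 29, 29] [[0.6036, 0.0021], [0.6019, 0.0018], [0.6027, 0.0019], [0.5983, 0.0012]]
[182.0, 136.4] 953 [161, 116, 41, 43] [[0.5824, 0.0546], [0.579, 0.0583], [0.5807, 0.0564], [0.5723, 0.0656]]
[319.0, 135.0] 784 [302, 117, 37, 39] [[0.6014, -0.052], [0.5994, -0.0564], [0.6004, -0.0542], [0.5956, -0.0652]]
[1.4, 158.6] 68 [0, 149, 5, 20] [[0.5413, 0.2047], [0.5348, 0.2197], [0.538, 0.2122], [0.5218, 0.2498]]
[250.6, 189.8] 1351 [228, 165, 47, 52] [[0.5487, -0.0065], [0.5427, -0.0074], [0.5457, -0.007], [0.5309, -0.0093]]
[312.9, 208.6] 246 [304, 199, 20, 21] [[0.5416, -0.0602], [0.5352, -0.0652], [0.5384, -0.0627], [0.5222, -0.0752]]
[195.1, 211.0] 242 [185, 201, 21, 21] [[0.5233, 0.0363], [0.5155, 0.0386], [0.5194, 0.0375], [0.4998, 0.0432]]
```

View pics/w1.png

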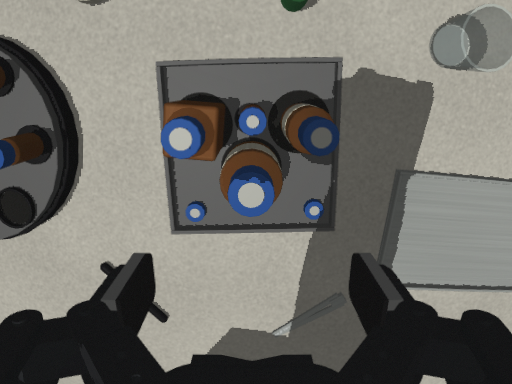

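The wrist view shows the square bottle at (180,139), vial (252,121), slim (319,137) and broad (250,195). They agree with the top camera to about 3 mm. Next I move above the slim bottle and check from nearer.

```bash
python3 - <<'E'
from h import *
delta([.5995,-.053,.245],9.7)
E
```

```text
t 3.6 pos [ 0.5522 -0.0064  0.3291] yaw 9.63 tilt 0.01 -> units [1.55 2.15 3.36] ('turn z units', np.float64(-0.01))
```

```bash
python3 -m inch '[[0.5,0.7,0,0,0,0,-1],[0.5,0.7,0.4,0,0,0,-1],[0.5,0.7,0.8,0,0,0,-1],[0.05,0.05,0.8,0,0,0,-1],[0,0,0.8,0,0,0,-1],[0,0,0.56,0,0,0,-1],[0,0,0,0,0,0,-0.4],[0,0,0,0,0,0,-0.4],[0,0,0,0,0,0,-0.4],[0,0,0,0,0,0,-0.4]]'
cat >> h.py <<'E'
def capcheck(name,rt,z,guess,c):
    "white disc of the cap nearest the guess: centre on plane z"
    im=imaging.get_image("wrist"); cv2.imwrite(f"pics/{name}.png",im)
    g=proj("wrist",[[*guess,z]],c)[0]
    h=cv2.cvtColor(im,cv2.COLOR_BGR2HSV); m=cv2.inRange(h,(98,90,40),(125,255,255))
    n,l,st,ce=cv2.connectedComponentsWithStats(m)
    i=min((i for i in range(1,n) if st[i,4]>150),key=lambda i:np.hypot(*(ce[i]-g)))
    cn,_=cv2.findContours((l==i).astype(np.uint8),cv2.RETR_EXTERNAL,cv2.CHAIN_APPROX_NONE); k=max(cn,key=len)
    P=onz("wrist",k.reshape(-1,2),z,c)[:,:2]
    # far (top) arc of the outline is the top rim: fit a circle of known radius to points farther out in tool x
    from scipy.optimize import least_squares
    q=telemetry.get_state()["tool_rot"]; M=R.from_quat([q[1],q[2],q[3],q[0]]).as_matrix(); tx=M[:2,0]
    s=P@tx; Q=P[s>np.percentile(s,55)]
    r=least_squares(lambda p:np.hypot(*(Q-p).T)-rt,P.mean(0),loss="soft_l1",f_scale=.001)
    print("guess px",g.round(1),"outline",st[i,:4],"centre",r.x.round(4),"rms",np.sqrt((r.fun**2).mean()).round(4)); return r.x
E
python3 - <<'E'
from h import *
c=cal("wrist"); p=capcheck("w2",.015,.135,(.5995,-.053),c)
delta([*p,.181],9.7)
E
```

```text
time: 4.43
position: [0.6004, -0.0525, 0.2465]
tool_rot: [0.0, 0.996, 0.084, 0.001]
contact_force: [0.6, -1.0, 0.5]
finger_gap: 0.704
finger_force: 0.0
guess px [252.3 228.1] outline [228 189  50  61] centre [ 0.6073 -0.0518] rms 0.0011
t 4.48 pos [ 0.6004 -0.0524  0.2465] yaw 9.68 tilt 0.16 -> units [0.27 0.02 2.62] ('turn z units', np.float64(-0.0))
```

View pics/w2.png

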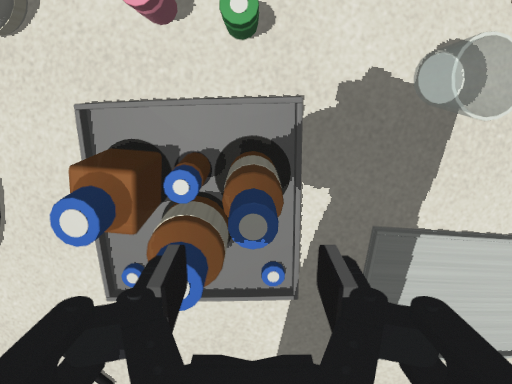

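The picture shows the slim cap's top face at (253,227), against a predicted (252,228), so the estimate holds and the fingers straddle it. The script's outline fit used the far arc, which is the cap's side, so I'll fit the near arc from now on. Descending and gripping.

```bash
sed -i 's/s>np.percentile(s,55)/s<np.percentile(s,45)/' h.py
python3 -m inch '[[0,0,0.5,0,0,0,-0.4],[0,0,0.5,0,0,0,-0.4],[0,0,0.5,0,0,0,-0.4],[0,0,0.5,0,0,0,-0.4],[0,0,0.4,0,0,0,-0.4],[0,0,0.2,0,0,0,-0.4],[0,0,0,0,0,0,-0.4],[0,0,0,0,0,0,-0.2],[0,0,0,0,0,0,0],[0,0,0,0,0,0,0.1]]' 40
python3 -m inch '[[0,0,0,0,0,0,0.2],[0,0,0,0,0,0,0.3],[0,0,0,0,0,0,0.5],[0,0,0,0,0,0,1],[0,0,0,0,0,0,1],[0,0,0,0,0,0,1],[0,0,0,0,0,0,1],[0,0,0,0,0,0,1],[0,0,0,0,0,0,1],[0,0,0,0,0,0,1]]'
python3 - <<'E'
from h import *
delta([.5995,-.053,.181],9.7)
a=np.radians(4.3); c=np.array([.495,-.33])
for y in(-.085,0,.085): print(y,(c+y*np.array([-np.sin(a),np.cos(a)])).round(4))
E
```

```text
time: 5.32
position: [0.6002, -0.0525, 0.1808]
tool_rot: [0.0, 0.996, 0.084, 0.001]
contact_force: [-0.2, 0.1, 0.0]
finger_gap: 0.448
finger_force: 0.0
time: 6.15
position: [0.6002, -0.0527, 0.1806]
tool_rot: [0.0, 0.996, 0.084, 0.001]
contact_force: [0.3, -1.6, 5.2]
finger_gap: 0.339
finger_force: 39.8
t 6.15 pos [ 0.6002 -0.0527  0.1806] yaw 9.67 tilt 0.09 -> units [-0.03  0.01 -0.01] ('turn z units', np.float64(-0.01))
-0.085 [ 0.5014 -0.4148]
0 [ 0.495 -0.33 ]
0.085 [ 0.4886 -0.2452]
```

```bash
python3 -m inch '[[0,0,-0.2,0,0,0,1],[0,0,-0.4,0,0,0,1],[0,0,-0.6,0,0,0,1],[0,0,-0.6,0,0,0,1],[0,0,-0.5,0,0,0,1],[-0.1,0.2,-0.4,0,0,0,1],[-0.2,0.4,-0.3,0,0,0,1],[-0.3,0.6,0,0,0,0,1],[-0.4,0.8,0,0,0,0,1],[-0.4,0.9,0,0,0,0,1]]'
python3 -m inch '[[-0.4,0.9,0,0,0,0,1],[-0.4,0.9,0,0,0,0,1],[-0.4,0.9,0,0,0,0,1],[-0.4,0.9,0,0,0,0,1],[-0.4,0.9,0,0,0,0,1],[-0.4,0.9,0,0,0,0,1],[-0.4,0.9,0,0,0,0,1],[-0.4,0.9,0,0,0,0,1],[-0.4,0.8,0,0,0,0,1],[-0.4,0.8,0,0,0,0,1]]'
python3 -m inch '[[-0.4,0.7,0,0,0,0,1],[-0.3,0.5,0,0,0,0,1],[-0.2,0.4,0,0,0,0,1],[-0.1,0.2,0,0,0,0,1],[0,0,0,0,0,0,1],[0,0,0,0,0,0,1],[0,0,0,0,0,0,1],[0,0,0,0,0,0,1],[0,0,0,0,0,0,1],[0,0,0,0,0,0,1]]'
python3 - <<'E'
from h import *
delta([.5014,-.4148,.1805],9.7); im=imaging.get_image("top"); cv2.imwrite("pics/top1.png",cv2.resize(im,(768,576)))
E
```

```text
time: 6.98
position: [0.5764, -0.1307, 0.2549]
tool_rot: [-0.0, 0.996, 0.085, -0.001]
contact_force: [0.6, -0.8, -2.4]
finger_gap: 0.338
finger_force: 39.7
time: 7.82
position: [0.5141, -0.3652, 0.2545]
tool_rot: [-0.0, 0.996, 0.084, -0.001]
contact_force: [1.1, -0.2, -2.1]
finger_gap: 0.335
finger_force: 39.7
time: 8.65
position: [0.4989, -0.4114, 0.255]
tool_rot: [-0.0, 0.996, 0.085, 0.0]
contact_force: [-0.0, -0.1, -1.1]
finger_gap: 0.336
finger_force: 39.7
t 8.65 pos [ 0.4989 -0.4114  0.255 ] yaw 9.73 tilt 0.01 -> units [0.07 0.15 2.98] ('turn z units', np.float64(0.01))
```

View pics/top1.png

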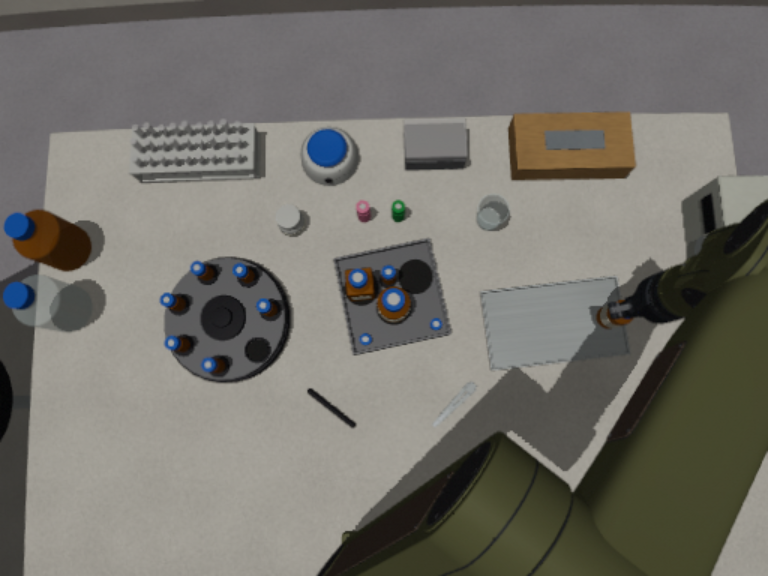

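```bash
python3 -m inch '[[0.05,0.1,0.4,0,0,0,1],[0,0.05,0.5,0,0,0,1],[0,0,0.5,0,0,0,1],[0,0,0.5,0,0,0,1],[0,0,0.4,0,0,0,1],[0,0,0.3,0,0,0,1],[0,0,0.2,0,0,0,1],[0,0,0.1,0,0,0,1],[0,0,0.06,0,0,0,1],[0,0,0,0,0,0,1]]'
python3 -m inch '[[0,0,0.02,0,0,0,1],[0,0,0.02,0,0,0,1],[0,0,0,0,0,0,1],[0,0,0,0,0,0,1],[0,0,0,0,0,0,1],[0,0,0,0,0,0,1],[0,0,0,0,0,0,1],[0,0,0,0,0,0,1],[0,0,0,0,0,0,1],[0,0,0,0,0,0,1]]'
```

```text
time: 9.53
position: [0.5006, -0.4156, 0.181]
tool_rot: [0.0, 0.996, 0.084, 0.0]
contact_force: [0.8, -0.2, -1.0]
finger_gap: 0.341
finger_force: 39.7
time: 10.37
position: [0.5005, -0.4155, 0.1799]
tool_rot: [-0.0, 0.996, 0.084, 0.0]
contact_force: [-0.1, -0.2, -0.2]
finger_gap: 0.335
finger_force: 39.7
```

```bash
python3 -m inch '[[0,0,0.02,0,0,0,1],[0,0,0,0,0,0,1],[0,0,0,0,0,0,1],[0,0,0,0,0,0,1],[0,0,0,0,0,0,1],[0,0,0,0,0,0,1],[0,0,0,0,0,0,1],[0,0,0,0,0,0,1],[0,0,0,0,0,0,1],[0,0,0,0,0,0,1]]'
python3 -m inch '[[0,0,0.02,0,0,0,1],[0,0,0,0,0,0,1],[0,0,0,0,0,0,1],[0,0,0,0,0,0,1],[0,0,0,0,0,0,1],[0,0,0,0,0,0,1],[0,0,0,0,0,0,1],[0,0,0,0,0,0,1],[0,0,0,0,0,0,1],[0,0,0,0,0,0,1]]'
```

```text
time: 11.2
position: [0.5006, -0.4156, 0.1797]
tool_rot: [0.0, 0.996, 0.084, 0.0]
contact_force: [-0.2, 0.6, 2.9]
finger_gap: 0.335
finger_force: 40.0
time: 12.03
position: [0.5006, -0.4157, 0.1796]
tool_rot: [0.0, 0.996, 0.084, 0.0]
contact_force: [-0.9, 0.2, 4.2]
finger_gap: 0.339
finger_force: 40.5
```

```bash
python3 -m inch '[[0,0,0,0,0,0,0.3],[0,0,0,0,0,0,0.2],[0,0,0,0,0,0,0.1],[0,0,0,0,0,0,0],[0,0,0,0,0,0,-0.2],[0,0,0,0,0,0,-0.3],[0,0,0,0,0,0,-0.3],[0,0,0,0,0,0,-0.3],[0,0,-0.2,0,0,0,-0.3],[0,0,-0.4,0,0,0,-0.3]]'
python3 -m inch '[[0,0,-0.6,0,0,0,-0.3],[0,0,-0.8,0,0,0,-0.3],[0,0,-0.8,0,0,0,-0.3],[0,0,-0.4,0,0,0,-0.3],[0,0,0,0,0,0,-0.3],[0,0,0,0,0,0,-0.3],[0,0,0,0,0,0,-0.3],[0,0,0,0,0,0,-0.3],[0,0,0,0,0,0,-0.3],[0,0,0,0,0,0,-0.3]]'
python3 - <<'E'
from h import *
delta([.5776,.0561,.25],9.7)
im=imaging.get_image("wrist"); cv2.imwrite("pics/w3.png",im)
E
```

```text
time: 12.87
position: [0.4998, -0.415, 0.1931]
tool_rot: [-0.001, 0.996, 0.084, -0.001]
contact_force: [-0.7, 0.8, -0.5]
finger_gap: 0.648
finger_force: 0.0
time: 13.7
position: [0.5001, -0.4152, 0.2578]
tool_rot: [-0.001, 0.996, 0.084, -0.001]
contact_force: [-0.5, 0.1, -0.3]
finger_gap: 0.651
finger_force: 0.0
t 13.7 pos [ 0.5001 -0.4152  0.2578] yaw 9.67 tilt 0.12 -> units [  6.22 -18.06   0.33] ('turn z units', np.float64(-0.0))
```

View pics/w3.png

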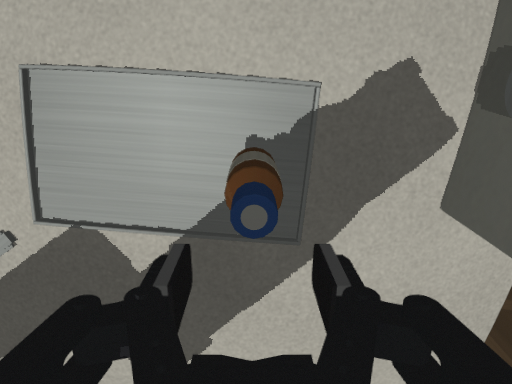

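The slim bottle stands upright in the tray, with its cap at (254,215). Next is the square bottle.

```bash
python3 -m inch '[[0.1,-0.3,0,0,0,0,-0.3],[0.2,-0.6,0,0,0,0,-0.3],[0.3,-1,0,0,0,0,-0.3],[0.35,-1,0,0,0,0,-0.3],[0.35,-1,0,0,0,0,-0.3],[0.35,-1,0,0,0,0,-0.3],[0.35,-1,0,0,0,0,-0.3],[0.35,-1,0,0,0,0,-0.3],[0.35,-1,0,0,0,0,-0.3],[0.35,-1,0,0,0,0,-0.3]]'
python3 -m inch '[[0.35,-1,0,0,0,0,-0.3],[0.35,-1,0,0,0,0,-0.3],[0.35,-1,0,0,0,0,-0.3],[0.35,-1,0,0,0,0,-0.3],[0.35,-1,0,0,0,0,-0.3],[0.35,-1,0,0,0,0,-0.3],[0.4,-1,0,0,0,0,-0.3],[0.4,-1,0.2,0,0,0,-0.3],[0.3,-0.9,0.1,0,0,0,-0.3],[0.1,-0.3,0,0,0,0,-0.3]]'
python3 -m inch '[[0,0,0,0,0,0,-0.3],[0,0,0,0,0,0,-0.3],[0,0,0,0,0,0,-0.3],[0,0,0,0,0,0,-0.3],[0,0,0,0,0,0,-0.3],[0,0,0,0,0,0,-0.3],[0,0,0,0,0,0,-0.3],[0,0,0,0,0,0,-0.3],[0,0,0,0,0,0,-0.3],[0,0,0,0,0,0,-0.3]]'
python3 - <<'E'
from h import *
c=cal("wrist"); p=capcheck("w4",.017,.125,(.5776,.0561),c)
delta([*p,.171],9.7); delta([.5776,.0561,.171],9.7)
E
```

```text
time: 14.58
position: [0.5379, -0.1806, 0.2591]
tool_rot: [-0.0, 0.996, 0.085, 0.0]
contact_force: [0.4, -0.6, 0.2]
finger_gap: 0.65
finger_force: 0.0
time: 15.42
position: [0.5802, 0.0614, 0.2509]
tool_rot: [-0.001, 0.996, 0.086, -0.0]
contact_force: [0.4, 0.2, -0.0]
finger_gap: 0.653
finger_force: 0.0
time: 16.25
position: [0.581, 0.0571, 0.2514]
tool_rot: [-0.0, 0.996, 0.084, 0.0]
contact_force: [0.3, -0.5, 0.4]
finger_gap: 0.649
finger_force: 0.0
guess px [252.4 221.8] outline [226 182  53  61] centre [0.5807 0.0573] rms 0.0005
t 16.3 pos [0.5809 0.0572 0.2514] yaw 9.67 tilt 0.0 -> units [-0.01 -0.01  3.22] ('turn z units', np.float64(-0.01))
t 16.3 pos [0.5809 0.0572 0.2514] yaw 9.67 tilt 0.0 -> units [-0.14  0.02  3.22] ('turn z units', np.float64(-0.01))
```

View pics/w4.png

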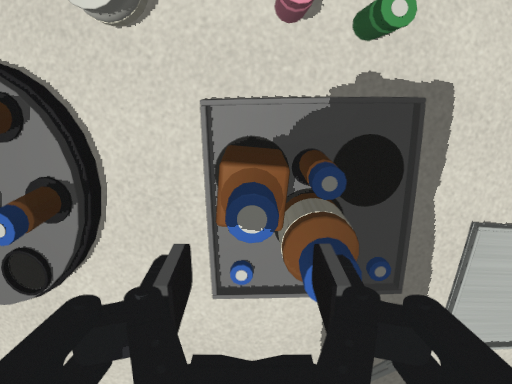

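The square cap's top face is at (252,219), centred between the fingers. Descending and gripping.

```bash
python3 -m inch '[[-0.07,0,0.4,0,0,0,-0.3],[0,0,0.6,0,0,0,-0.3],[0,0,0.6,0,0,0,-0.3],[0,0,0.6,0,0,0,-0.3],[0,0,0.5,0,0,0,-0.3],[0,0,0.3,0,0,0,-0.3],[0,0,0.2,0,0,0,-0.3],[0,0,0,0,0,0,-0.2],[0,0,0,0,0,0,0],[0,0,0,0,0,0,0.05]]'
python3 -m inch '[[0,0,0,0,0,0,0.1],[0,0,0,0,0,0,0.2],[0,0,0,0,0,0,0.4],[0,0,0,0,0,0,1],[0,0,0,0,0,0,1],[0,0,0,0,0,0,1],[0,0,0,0,0,0,1],[0,0,0,0,0,0,1],[0,0,0,0,0,0,1],[0,0,0,0,0,0,1]]'
python3 -m inch '[[0,0,-0.2,0,0,0,1],[0,0,-0.5,0,0,0,1],[0,0,-0.7,0,0,0,1],[0,0,-0.8,0,0,0,1],[0,0,-0.8,0,0,0,1],[0,0,-0.8,0,0,0,1],[0,0,-0.6,0,0,0,1],[0,0,-0.4,0,0,0,1],[0,0,-0.2,0,0,0,1],[0,0,0,0,0,0,1]]'
python3 - <<'E'
from h import *
delta([.495,-.33,.296],9.7)
E
```

```text
time: 17.13
position: [0.5798, 0.057, 0.1722]
tool_rot: [-0.0, 0.996, 0.084, 0.001]
contact_force: [0.2, 1.0, 0.6]
finger_gap: 0.474
finger_force: 0.0
time: 17.97
position: [0.5799, 0.0569, 0.1724]
tool_rot: [0.0, 0.996, 0.084, 0.001]
contact_force: [-0.2, -0.7, 5.6]
finger_gap: 0.376
finger_force: 40.1
time: 18.8
position: [0.5794, 0.057, 0.2969]
tool_rot: [-0.0, 0.996, 0.084, 0.0]
contact_force: [0.6, -0.7, -2.5]
finger_gap: 0.379
finger_force: 39.9
t 18.8 pos [0.5794 0.057  0.2969] yaw 9.67 tilt 0.04 -> units [-5.93 14.69  0.03] ('turn z units', np.float64(-0.0))
```

```bash
python3 -m inch '[[-0.1,0.2,0,0,0,0,1],[-0.2,0.5,0,0,0,0,1],[-0.3,0.8,0,0,0,0,1],[-0.4,1,0,0,0,0,1],[-0.4,1,0,0,0,0,1],[-0.4,1,0,0,0,0,1],[-0.4,1,0,0,0,0,1],[-0.4,1,0,0,0,0,1],[-0.4,1,0,0,0,0,1],[-0.4,1,0,0,0,0,1]]'
python3 -m inch '[[-0.4,1,0,0,0,0,1],[-0.4,1,0,0,0,0,1],[-0.4,1,0,0,0,0,1],[-0.4,1,0,0,0,0,1],[-0.4,0.9,0,0,0,0,1],[-0.3,0.7,0,0,0,0,1],[-0.23,0.4,0,0,0,0,1],[-0.1,0.2,0,0,0,0,1],[0,0,0.3,0,0,0,1],[0,0,0.5,0,0,0,1]]'
python3 -m inch '[[0,0,0.6,0,0,0,1],[0,0,0.6,0,0,0,1],[0,0,0.6,0,0,0,1],[0,0,0.6,0,0,0,1],[0,0,0.6,0,0,0,1],[0,0,0.4,0,0,0,1],[0,0,0.3,0,0,0,1],[0,0,0.2,0,0,0,1],[0,0,0.1,0,0,0,1],[0,0,0,0,0,0,1]]'
python3 - <<'E'
from h import *
delta([.495,-.33,.1714],9.7)
E
```

```text
time: 19.63
position: [0.5293, -0.1689, 0.2952]
tool_rot: [-0.0, 0.996, 0.084, -0.001]
contact_force: [0.4, 0.4, -2.3]
finger_gap: 0.388
finger_force: 40.0
time: 20.47
position: [0.4927, -0.3307, 0.2768]
tool_rot: [0.0, 0.996, 0.084, 0.001]
contact_force: [0.4, -1.1, -2.1]
finger_gap: 0.385
finger_force: 40.2
time: 21.3
position: [0.4924, -0.3304, 0.1762]
tool_rot: [-0.0, 0.996, 0.084, -0.0]
contact_force: [0.6, -0.3, -1.4]
finger_gap: 0.382
finger_force: 40.2
t 21.3 pos [ 0.4924 -0.3304  0.1762] yaw 9.69 tilt 0.02 -> units [0.11 0.   0.19] ('turn z units', np.float64(-0.0))
```

```bash
python3 -m inch '[[0,0,0.08,0,0,0,1],[0,0,0.05,0,0,0,1],[0,0,0.02,0,0,0,1],[0,0,0.02,0,0,0,1],[0,0,0,0,0,0,1],[0,0,0,0,0,0,1],[0,0,0,0,0,0,1],[0,0,0,0,0,0,1],[0,0,0,0,0,0,1],[0,0,0,0,0,0,1]]'
python3 -m inch '[[0,0,0.02,0,0,0,1],[0,0,0,0,0,0,1],[0,0,0,0,0,0,1],[0,0,0,0,0,0,1],[0,0,0,0,0,0,1],[0,0,0,0,0,0,1],[0,0,0,0,0,0,1],[0,0,0,0,0,0,1],[0,0,0,0,0,0,1],[0,0,0,0,0,0,1]]'
```

```text
time: 22.13
position: [0.4923, -0.3307, 0.1722]
tool_rot: [-0.0, 0.996, 0.084, -0.0]
contact_force: [-0.1, -0.4, -2.2]
finger_gap: 0.383
finger_force: 40.2
time: 22.97
position: [0.4924, -0.3307, 0.1717]
tool_rot: [-0.0, 0.996, 0.084, -0.0]
contact_force: [0.3, 0.2, -1.7]
finger_gap: 0.386
finger_force: 40.2
```

```bash
python3 -m inch '[[0,0,0.02,0,0,0,1],[0,0,0,0,0,0,1],[0,0,0,0,0,0,1],[0,0,0,0,0,0,1],[0,0,0,0,0,0,1],[0,0,0,0,0,0,1],[0,0,0,0,0,0,1],[0,0,0,0,0,0,1],[0,0,0,0,0,0,1],[0,0,0,0,0,0,1]]'
python3 -m inch '[[0,0,0.02,0,0,0,1],[0,0,0,0,0,0,1],[0,0,0,0,0,0,1],[0,0,0,0,0,0,1],[0,0,0,0,0,0,1],[0,0,0,0,0,0,1],[0,0,0,0,0,0,1],[0,0,0,0,0,0,1],[0,0,0,0,0,0,1],[0,0,0,0,0,0,1]]'
```

```text
time: 23.8
position: [0.4924, -0.3307, 0.1714]
tool_rot: [0.0, 0.996, 0.084, 0.0]
contact_force: [-1.1, 1.1, 1.9]
finger_gap: 0.383
finger_force: 40.5
time: 24.63
position: [0.4924, -0.3307, 0.1713]
tool_rot: [0.0, 0.996, 0.084, 0.0]
contact_force: [-1.5, 0.2, 5.2]
finger_gap: 0.381
finger_force: 41.0
```

```bash
python3 -m inch '[[0,0,0,0,0,0,0.2],[0,0,0,0,0,0,0.1],[0,0,0,0,0,0,0],[0,0,0,0,0,0,-0.1],[0,0,0,0,0,0,-0.3],[0,0,0,0,0,0,-0.4],[0,0,0,0,0,0,-0.4],[0,0,0,0,0,0,-0.4],[0,0,-0.2,0,0,0,-0.4],[0,0,-0.4,0,0,0,-0.4]]'
python3 -m inch '[[0,0,-0.6,0,0,0,-0.4],[0,0,-0.8,0,0,0,-0.4],[0,0,-0.8,0,0,0,-0.4],[0.1,-0.3,-0.4,0,0,0,-0.4],[0.2,-0.6,0,0,0,0,-0.4],[0,-1,0,0,0,0,-0.4],[0,-1,0,0,0,0,-0.4],[0,-1,0,0,0,0,-0.4],[0,-1,0,0,0,0,-0.4],[0,-1,0,0,0,0,-0.4]]'
python3 - <<'E'
from h import *
delta([.539,-.0065,.25],9.7)
E
```

```text
time: 25.47
position: [0.4916, -0.3302, 0.185]
tool_rot: [-0.001, 0.996, 0.084, -0.001]
contact_force: [-0.8, -0.4, 0.3]
finger_gap: 0.699
finger_force: 0.0
time: 26.3
position: [0.4738, -0.1813, 0.2497]
tool_rot: [-0.001, 0.996, 0.085, -0.001]
contact_force: [-0.4, -0.2, 0.4]
finger_gap: 0.703
finger_force: 0.0
t 26.3 pos [ 0.4738 -0.1813  0.2497] yaw 9.71 tilt 0.12 -> units [ 3.75 -6.45 -0.01] ('turn z units', np.float64(0.0))
```

```bash
python3 -m inch '[[0.5,-1,0,0,0,0,-0.4],[0.6,-1,0,0,0,0,-0.4],[0.6,-1,0,0,0,0,-0.4],[0.6,-1,0,0,0,0,-0.4],[0.6,-1,0,0,0,0,-0.4],[0.5,-0.8,0,0,0,0,-0.4],[0.25,-0.5,0,0,0,0,-0.4],[0.1,-0.15,0,0,0,0,-0.4],[0,0,0,0,0,0,-0.4],[0,0,0,0,0,0,-0.4]]'
python3 - <<'E'
from h import *
c=cal("wrist"); p=capcheck("w5",.021,.115,(.539,-.0065),c)
delta([*p,.161],9.7); delta([.539,-.0065,.161],9.7)
E
```

```text
time: 27.13
position: [0.5394, -0.009, 0.2501]
tool_rot: [0.0, 0.996, 0.085, -0.001]
contact_force: [-0.2, 0.4, -0.8]
finger_gap: 0.698
finger_force: 0.0
guess px [247.7 211.4] outline [218 171  64  70] centre [ 0.5401 -0.0076] rms 0.0005
t 27.18 pos [ 0.5395 -0.0095  0.2503] yaw 9.66 tilt 0.07 -> units [ 0.04 -0.07  3.57] ('turn z units', np.float64(-0.01))
t 27.18 pos [ 0.5395 -0.0095  0.2503] yaw 9.66 tilt 0.07 -> units [ 0.01 -0.12  3.57] ('turn z units', np.float64(-0.01))
```

View pics/w5.png

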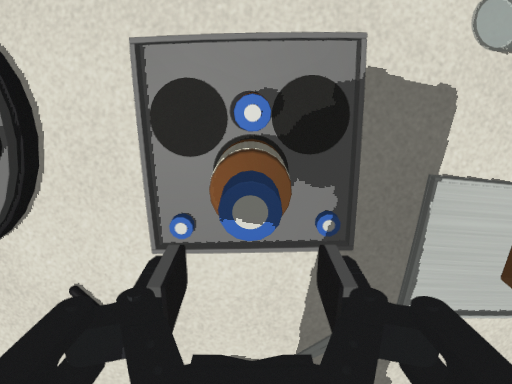

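The broad cap's top is at (250,210). The two vacated spots show at (188,117) and (311,114), so I'll use them to check the return poses.

```bash
python3 - <<'E'
from h import *
S=onz("wrist",[[188,117],[311,114]],.005); print(S.round(4),np.linalg.norm(S[1]-S[0]))
g=np.array([[130,39],[366,34],[352,247],[152,250]]); P=onz("wrist",g,.02); print(P.round(4).tolist(),P.mean(0))
print("vial",onz("wrist",[[252.5,112.5]],.075))
E
python3 -m inch '[[0.02,-0.07,0.4,0,0,0,-0.4],[0,0,0.6,0,0,0,-0.4],[0,0,0.6,0,0,0,-0.4],[0,0,0.6,0,0,0,-0.4],[0,0,0.6,0,0,0,-0.4],[0,0,0.4,0,0,0,-0.4],[0,0,0.2,0,0,0,-0.4],[0,0,0.1,0,0,0,-0.4],[0,0,0,0,0,0,-0.2],[0,0,0,0,0,0,-0.1]]'
python3 -m inch '[[0,0,0,0,0,0,0],[0,0,0,0,0,0,0.1],[0,0,0,0,0,0,0.3],[0,0,0,0,0,0,1],[0,0,0,0,0,0,1],[0,0,0,0,0,0,1],[0,0,0,0,0,0,1],[0,0,0,0,0,0,1],[0,0,0,0,0,0,1],[0,0,0,0,0,0,1]]'
python3 -m inch '[[0,0,-0.2,0,0,0,1],[0,0,-0.5,0,0,0,1],[0,0,-0.7,0,0,0,1],[0,0,-0.8,0,0,0,1],[0,0,-0.8,0,0,0,1],[0,0.1,-0.5,0,0,0,1],[0,0.3,-0.2,0,0,0,1],[0,0.6,0,0,0,0,1],[0,0.8,0,0,0,0,1],[0,0.8,0,0,0,0,1]]'
python3 - <<'E'
from h import *
delta([.488,-.246,.252],9.7)
E
```

```text
[[ 0.58    0.0566  0.005 ]
 [ 0.6016 -0.0537  0.005 ]] 0.11246081267884939
[[0.6385, 0.1108, 0.02], [0.6755, -0.0828, 0.02], [0.4845, -0.1191, 0.02], [0.4479, 0.0748, 0.02]] [ 0.56157986 -0.00407729  0.02      ]
vial [[ 5.98281950e-01 -2.65586879e-05  7.50000000e-02]]
time: 28.02
position: [0.5409, -0.0076, 0.1636]
tool_rot: [0.0, 0.996, 0.084, 0.0]
contact_force: [-0.4, -0.1, -0.8]
finger_gap: 0.55
finger_force: 0.0
time: 28.85
position: [0.5411, -0.0075, 0.1642]
tool_rot: [0.0, 0.996, 0.084, 0.001]
contact_force: [-0.1, -0.5, 6.0]
finger_gap: 0.478
finger_force: 41.0
time: 29.68
position: [0.5508, -0.0722, 0.2547]
tool_rot: [-0.0, 0.996, 0.085, -0.001]
contact_force: [0.4, -0.2, -4.1]
finger_gap: 0.475
finger_force: 41.0
t 29.68 pos [ 0.5508 -0.0722  0.2547] yaw 9.73 tilt 0.12 -> units [-3.65  6.43  0.11] ('turn z units', np.float64(0.0))
```

```bash
python3 -m inch '[[-0.5,0.8,0,0,0,0,1],[-0.5,0.8,0,0,0,0,1],[-0.5,0.8,0,0,0,0,1],[-0.5,0.8,0,0,0,0,1],[-0.5,0.8,0,0,0,0,1],[-0.4,0.8,0,0,0,0,1],[-0.4,0.7,0,0,0,0,1],[-0.25,0.5,0,0,0,0,1],[-0.1,0.3,0,0,0,0,1],[0,0.1,0.2,0,0,0,1]]'
python3 -m inch '[[0,0,0.4,0,0,0,1],[0,0,0.6,0,0,0,1],[0,0,0.6,0,0,0,1],[0,0,0.6,0,0,0,1],[0,0,0.5,0,0,0,1],[0,0,0.4,0,0,0,1],[0,0,0.2,0,0,0,1],[0,0,0,0,0,0,1],[0,0,0,0,0,0,1],[0,0,0,0,0,0,1]]'
python3 - <<'E'
from h import *
delta([.488,-.246,.1632],9.7)
E
```

```text
time: 30.52
position: [0.488, -0.2461, 0.2504]
tool_rot: [0.0, 0.997, 0.083, -0.0]
contact_force: [0.6, -0.0, -3.9]
finger_gap: 0.478
finger_force: 41.1
time: 31.35
position: [0.489, -0.2447, 0.1688]
tool_rot: [0.0, 0.996, 0.084, 0.001]
contact_force: [0.1, 0.2, -3.3]
finger_gap: 0.475
finger_force: 41.1
t 31.35 pos [ 0.489  -0.2447  0.1688] yaw 9.69 tilt 0.08 -> units [-0.05  0.04  0.22] ('turn z units', np.float64(-0.0))
```

```bash
python3 -m inch '[[0,0,0.1,0,0,0,1],[0,0,0.06,0,0,0,1],[0,0,0.03,0,0,0,1],[0,0,0.02,0,0,0,1],[0,0,0.02,0,0,0,1],[0,0,0,0,0,0,1],[0,0,0,0,0,0,1],[0,0,0,0,0,0,1],[0,0,0,0,0,0,1],[0,0,0,0,0,0,1]]'
python3 -m inch '[[0,0,0.02,0,0,0,1],[0,0,0,0,0,0,1],[0,0,0,0,0,0,1],[0,0,0,0,0,0,1],[0,0,0,0,0,0,1],[0,0,0,0,0,0,1],[0,0,0,0,0,0,1],[0,0,0,0,0,0,1],[0,0,0,0,0,0,1],[0,0,0,0,0,0,1]]'
```

```text
time: 32.18
position: [0.4884, -0.2447, 0.1632]
tool_rot: [0.0, 0.996, 0.084, 0.0]
contact_force: [-3.2, 1.2, 5.7]
finger_gap: 0.476
finger_force: 41.9
time: 33.02
position: [0.4884, -0.2447, 0.1632]
tool_rot: [0.0, 0.996, 0.084, 0.0]
contact_force: [-3.9, 1.4, 8.9]
finger_gap: 0.471
finger_force: 42.3
```

```bash
python3 -m inch '[[0,0,0,0,0,0,0],[0,0,0,0,0,0,-0.1],[0,0,0,0,0,0,-0.2],[0,0,0,0,0,0,-0.4],[0,0,0,0,0,0,-0.5],[0,0,0,0,0,0,-0.5],[0,0,-0.2,0,0,0,-0.5],[0,0,-0.5,0,0,0,-0.5],[0,0,-0.8,0,0,0,-0.5],[0,0,-0.8,0,0,0,-0.5]]'
python3 -m inch '[[0.2,-0.3,-0.6,0,0,0,-0.2],[0.4,-0.6,0,0,0,0,-0.2],[0.7,-1,0,0,0,0,-0.2],[0.7,-1,0,0,0,0,-0.2],[0.7,-1,0,0,0,0,-0.2],[0.7,-1,0,0,0,0,-0.2],[0.7,-1,0,0,0,0,-0.2],[0.7,-1,0,0,0,0,-0.2],[0.7,-1,0,0,0,0,-0.2],[0.4,-0.5,0,0,0,0,-0.2]]'
python3 - <<'E'
from h import *
delta([.5983,0,.2],9.7)
E
```

```text
time: 33.85
position: [0.4878, -0.2444, 0.2197]
tool_rot: [-0.0, 0.996, 0.084, -0.001]
contact_force: [0.4, 0.4, -0.5]
finger_gap: 0.747
finger_force: 0.0
time: 34.68
position: [0.5997, -0.0099, 0.2348]
tool_rot: [-0.001, 0.996, 0.086, 0.001]
contact_force: [-0.0, -0.2, -0.1]
finger_gap: 0.597
finger_force: 0.0
t 34.68 pos [ 0.5997 -0.0099  0.2348] yaw 9.83 tilt 0.09 -> units [ 0.01 -0.4   1.39] ('turn z units', np.float64(0.02))
```

```bash
python3 -m inch '[[0,-0.2,0.3,0,0,0,-0.2],[0,-0.1,0.5,0,0,0,-0.2],[0,0,0.4,0,0,0,-0.2],[0,0,0.2,0,0,0,-0.2],[0,0,0,0,0,0,-0.2],[0,0,0,0,0,0,-0.2],[0,0,0,0,0,0,-0.2],[0,0,0,0,0,0,-0.2],[0,0,0,0,0,0,-0.2],[0,0,0,0,0,0,-0.2]]'
python3 - <<'E'
from h import *
c=cal("wrist"); p=capcheck("w6",.0135,.075,(.5983,0),c)
delta([*p,.121],9.7); delta([.5983,0,.121],9.7)
E
```

```text
time: 35.52
position: [0.5975, -0.0056, 0.1999]
tool_rot: [0.0, 0.996, 0.084, 0.0]
contact_force: [-0.7, 0.3, -0.6]
finger_gap: 0.6
finger_force: 0.0
guess px [242.9 215. ] outline [221 187  43  48] centre [0.599 0.001] rms 0.0004
t 35.57 pos [ 0.5974 -0.0055  0.1998] yaw 9.66 tilt 0.04 -> units [ 0.11 -0.25  3.15] ('turn z units', np.float64(-0.01))
t 35.57 pos [ 0.5974 -0.0055  0.1998] yaw 9.66 tilt 0.04 -> units [ 0.07 -0.21  3.15] ('turn z units', np.float64(-0.01))
```

View pics/w6.png

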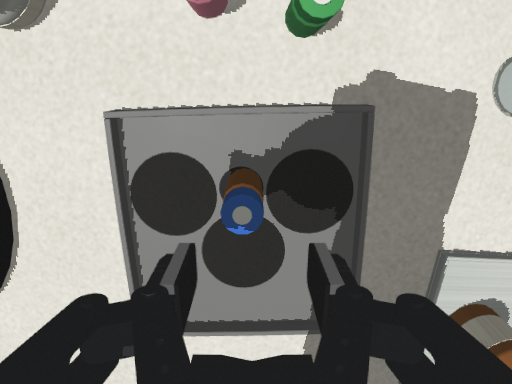

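The vial stands alone in the caddy with its cap at (242,214), which needs y −0.22. The front spot shows at (243,248). Descending and gripping lightly.

```bash
python3 - <<'E'
from h import *
print("spots",onz("wrist",[[243,247],[174,194],[310,191]],.005).round(4).tolist())
E
python3 -m inch '[[0.08,-0.12,0.3,0,0,0,-0.2],[0,-0.1,0.5,0,0,0,-0.2],[0,0,0.5,0,0,0,-0.2],[0,0,0.5,0,0,0,-0.2],[0,0,0.5,0,0,0,-0.2],[0,0,0.4,0,0,0,-0.2],[0,0,0.25,0,0,0,-0.2],[0,0,0.15,0,0,0,-0.2],[0,0,0,0,0,0,0],[0,0,0,0,0,0,0.1]]' 25
python3 -m inch '[[0,0,0,0,0,0,0.2],[0,0,0,0,0,0,0.3],[0,0,0,0,0,0,0.5],[0,0,0,0,0,0,1],[0,0,0,0,0,0,1],[0,0,0,0,0,0,1],[0,0,0,0,0,0,1],[0,0,0,0,0,0,1],[0,0,0,0,0,0,1],[0,0,0,0,0,0,1]]'
python3 -m inch '[[0,0,-0.2,0,0,0,1],[0,0,-0.5,0,0,0,1],[0,0,-0.8,0,0,0,1],[0,0,-0.8,0,0,0,1],[0,0,-0.8,0,0,0,1],[0,0,-0.8,0,0,0,1],[0,0,-0.8,0,0,0,1],[0,0,-0.6,0,0,0,1],[0,0,-0.4,0,0,0,1],[0,0,-0.2,0,0,0,1]]'
python3 - <<'E'
from h import *
delta([.455,.2595,.27],9.7)
E
```

```text
spots [[0.5426, -0.0073, 0.005], [0.5802, 0.0562, 0.005], [0.6015, -0.0531, 0.005]]
time: 36.4
position: [0.5984, 0.0003, 0.1221]
tool_rot: [0.0, 0.996, 0.084, 0.0]
contact_force: [-0.2, -0.0, 0.7]
finger_gap: 0.447
finger_force: 0.0
time: 37.23
position: [0.5988, 0.0004, 0.1227]
tool_rot: [0.0, 0.996, 0.084, 0.001]
contact_force: [-0.3, 0.6, 5.3]
finger_gap: 0.305
finger_force: 24.7
time: 38.07
position: [0.5986, 0.0003, 0.2707]
tool_rot: [0.0, 0.996, 0.084, 0.001]
contact_force: [-0.6, 0.3, -0.1]
finger_gap: 0.305
finger_force: 24.4
t 38.07 pos [5.986e-01 3.000e-04 2.707e-01] yaw 9.67 tilt 0.08 -> units [ -3.92 -11.19   0.02] ('turn z units', np.float64(-0.0))
```

```bash
python3 -m inch '[[-0.1,-0.4,0,0,0,0,1],[-0.3,-0.8,0,0,0,0,1],[-0.4,-1,0,0,0,0,1],[-0.4,-1,0,0,0,0,1],[-0.4,-1,0,0,0,0,1],[-0.4,-1,0,0,0,0,1],[-0.4,-1,0,0,0,0,1],[-0.4,-1,0,0,0,0,1],[-0.4,-0.8,0,0,0,0,1],[-0.3,-0.4,0,0,0,0,1]]'
python3 -m inch '[[-0.3,-0.2,0,0,0,0,1],[-0.1,0,0,0,0,0,1],[0,0,0,0,0,0,1],[0,0,0,0,0,0,1],[0,0,0,0,0,0,1],[0,0,0,0,0,0,1],[0,0,0,0,0,0,1],[0,0,0,0,0,0,1],[0,0,0,0,0,0,1],[0,0,0,0,0,0,1]]'
python3 - <<'E'
from h import *
c=cal("wrist"); im=imaging.get_image("wrist"); cv2.imwrite("pics/w7.png",im)
print(proj("wrist",[[.4555,.26,.04],[.4555,.26,.048]],c))
delta([.4555,.26,.27],9.7)
E
```

```text
time: 38.9
position: [0.4844, 0.1349, 0.2713]
tool_rot: [-0.023, 0.992, 0.124, -0.003]
contact_force: [0.5, -1.0, -0.8]
finger_gap: 0.304
finger_force: 24.5
time: 39.73
position: [0.4758, 0.1342, 0.2715]
tool_rot: [-0.024, 0.992, 0.126, -0.003]
contact_force: [0.2, -1.2, -0.3]
finger_gap: 0.305
finger_force: 24.5
[[127.96205333 161.37119778]
 [124.5258251  163.19012774]]
t 39.78 pos [0.4757 0.1342 0.2715] yaw 14.44 tilt 2.74 -> units [ 0.47 -5.07  0.3 ] ('turn z units', np.float64(0.79))
```

View pics/w7.png

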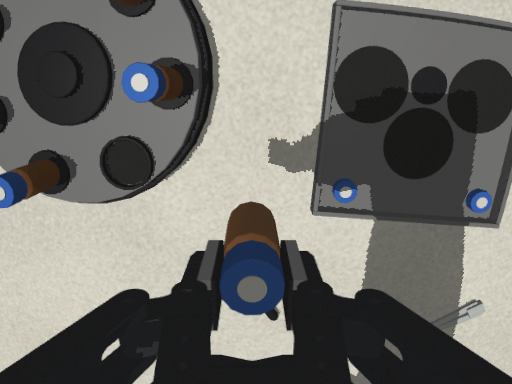

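The seat shows at (127,162), within 2 px of the prediction (128,161) at floor height. But the tool has turned to yaw 14.4° and tilted 2.7°, so probably a joint is near its limit.

```bash
python3 - <<'E'
from h import *
s=telemetry.get_state(); print(np.round(s["joints"],3),np.round(s["tool_rot"],4))
print("seat",onz("wrist",[[127,162]],.044))
q=s["tool_rot"];print(R.from_quat([q[1],q[2],q[3],q[0]]).as_matrix().round(3).tolist())
E
```

```text
[ 0.251  0.225 -0.274  1.073  0.048  3.141] [-0.0237  0.9918  0.1256 -0.0032]
seat [[0.45588953 0.25936889 0.044     ]]
[[0.968, 0.249, -0.012], [0.249, -0.967, 0.046], [-0.0, -0.048, -0.999]]
```

Joint 6 is at +3.14, since j6 = j1 − yaw + π. At the seat the yaw has to be at least 30°, so I turn to 45°, which also suits the neighbouring vials, and level the tool.

```bash
cat >> h.py <<'E'
def level():
    q=telemetry.get_state()["tool_rot"]; M=R.from_quat([q[1],q[2],q[3],q[0]]).as_matrix()
    a=np.cross(M[:,2],[0,0,-1.]); print("level turn units",(M.T@a/np.radians(6)).round(3))
E
python3 -m inch '[[0,0,0,0,0,-0.6,1],[0,0,0,-0.45,-0.03,-0.7,1],[0,0,0,0,0,-0.9,1],[0,0,0,0,0,-0.9,1],[0,0,0,0,0,-0.9,1],[0,0,0,0,0,-0.7,1],[0,0,0,0,0,-0.4,1],[0,0,0,0,0,0,1],[0,0,0,0,0,0,1],[0,0,0,0,0,0,1]]'
python3 - <<'E'
from h import *
delta([.4557,.2597,.27],45); level()
E
```

```text
time: 40.62
position: [0.4757, 0.1343, 0.2716]
tool_rot: [-0.0, 0.924, 0.383, 0.001]
contact_force: [-0.2, -0.0, -0.1]
finger_gap: 0.307
finger_force: 24.5
t 40.62 pos [0.4757 0.1343 0.2716] yaw 44.99 tilt 0.09 -> units [ 2.98 -4.11  0.07] ('turn z units', np.float64(-0.0))
level turn units [ 0.    -0.014  0.   ]
```

```bash
python3 -m inch '[[0.2,-0.3,0,0,0,0,1],[0.4,-0.6,0,0,0,0,1],[0.6,-0.8,0,0,0,0,1],[0.6,-0.8,0,0,0,0,1],[0.5,-0.7,0,0,0,0,1],[0.4,-0.5,0,0,0,0,1],[0.2,-0.3,0,0,0,0,1],[0.1,-0.1,0.3,0,0,0,1],[0,0,0.5,0,0,0,1],[0,0,0.5,0,0,0,1]]'
python3 - <<'E'
from h import *
delta([.4557,.2597,.1577],45); level()
c=cal("wrist"); cv2.imwrite("pics/w8.png",imaging.get_image("wrist")); print(proj("wrist",[[.4557,.2597,.048],[.4557,.2597,.04]],c))
E
```

```text
time: 41.45
position: [0.4563, 0.2599, 0.2387]
tool_rot: [-0.0, 0.924, 0.383, 0.001]
contact_force: [0.4, -0.5, -1.2]
finger_gap: 0.302
finger_force: 24.6
t 41.45 pos [0.4563 0.2599 0.2387] yaw 45.04 tilt 0.12 -> units [-0.03 -0.01  3.24] ('turn z units', np.float64(0.01))
level turn units [ 0.006 -0.019 -0.   ]
[[251.14218854 188.74856281]
 [251.16172552 186.019885  ]]
```

View pics/w8.png

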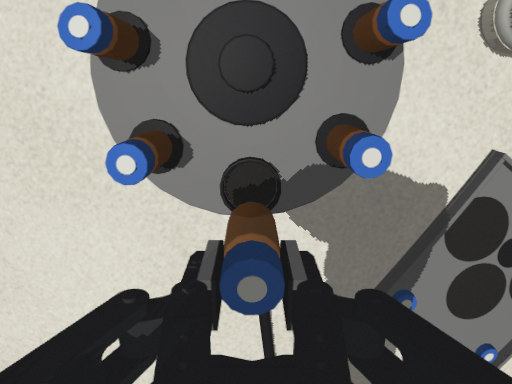

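The seat collar is at (250,187), against a predicted (251,188). The neighbouring caps at (126,163) and (371,157) are well clear. Lowering.

```bash
python3 -m inch '[[-0.02,0,0.4,0,0,0,1],[0,0,0.5,0,0,0,1],[0,0,0.5,0,0,0,1],[0,0,0.5,0,0,0,1],[0,0,0.4,0,0,0,1],[0,0,0.3,0,0,0,1],[0,0,0.2,0,0,0,1],[0,0,0.2,0,0,0,1],[0,0,0.1,0,0,0,1],[0,0,0,0,0,0,1]]'
python3 -m inch '[[0,0,0.04,0,0,0,1],[0,0,0.02,0,0,0,1],[0,0,0.02,0,0,0,1],[0,0,0.02,0,0,0,1],[0,0,0,0,0,0,1],[0,0,0,0,0,0,1],[0,0,0,0,0,0,1],[0,0,0,0,0,0,1],[0,0,0,0,0,0,1],[0,0,0,0,0,0,1]]'
```

```text
time: 42.33
position: [0.4558, 0.2594, 0.1614]
tool_rot: [-0.0, 0.924, 0.383, 0.0]
contact_force: [-0.4, -0.1, -0.3]
finger_gap: 0.306
finger_force: 24.5
time: 43.17
position: [0.4559, 0.2595, 0.1592]
tool_rot: [-0.0, 0.924, 0.383, 0.001]
contact_force: [-0.1, 0.2, 0.5]
finger_gap: 0.303
finger_force: 24.5
```

```bash
python3 -m inch '[[0,0,0.02,0,0,0,1],[0,0,0.02,0,0,0,1],[0,0,0,0,0,0,1],[0,0,0,0,0,0,1],[0,0,0,0,0,0,1],[0,0,0,0,0,0,1],[0,0,0,0,0,0,1],[0,0,0,0,0,0,1],[0,0,0,0,0,0,1],[0,0,0,0,0,0,1]]'
python3 -m inch '[[0,0,0.02,0,0,0,1],[0,0,0,0,0,0,1],[0,0,0,0,0,0,1],[0,0,0,0,0,0,1],[0,0,0,0,0,0,1],[0,0,0,0,0,0,1],[0,0,0,0,0,0,1],[0,0,0,0,0,0,1],[0,0,0,0,0,0,1],[0,0,0,0,0,0,1]]'
```

```text
time: 44.0
position: [0.4559, 0.2595, 0.1582]
tool_rot: [-0.0, 0.924, 0.383, 0.001]
contact_force: [0.3, 0.3, -0.5]
finger_gap: 0.309
finger_force: 24.5
time: 44.83
position: [0.4559, 0.2595, 0.1577]
tool_rot: [-0.0, 0.924, 0.383, 0.001]
contact_force: [-0.0, -0.1, -0.3]
finger_gap: 0.309
finger_force: 24.7
```

```bash
python3 -m inch '[[0,0,0.02,0,0,0,1],[0,0,0,0,0,0,1],[0,0,0,0,0,0,1],[0,0,0,0,0,0,1],[0,0,0,0,0,0,1],[0,0,0,0,0,0,1],[0,0,0,0,0,0,1],[0,0,0,0,0,0,1],[0,0,0,0,0,0,1],[0,0,0,0,0,0,1]]'
python3 -m inch '[[0,0,0.02,0,0,0,1],[0,0,0,0,0,0,1],[0,0,0,0,0,0,1],[0,0,0,0,0,0,1],[0,0,0,0,0,0,1],[0,0,0,0,0,0,1],[0,0,0,0,0,0,1],[0,0,0,0,0,0,1],[0,0,0,0,0,0,1],[0,0,0,0,0,0,1]]'
```

```text
time: 45.67
position: [0.4561, 0.2596, 0.1577]
tool_rot: [-0.0, 0.924, 0.383, 0.001]
contact_force: [-1.1, -0.5, 4.6]
finger_gap: 0.309
finger_force: 25.2
time: 46.5
position: [0.4561, 0.2597, 0.1576]
tool_rot: [-0.0, 0.924, 0.383, 0.001]
contact_force: [-1.1, -0.4, 8.4]
finger_gap: 0.309
finger_force: 25.6
```

```bash
python3 -m inch '[[0,0,0,0,0,0,0.4],[0,0,0,0,0,0,0.35],[0,0,0,0,0,0,0.3],[0,0,0,0,0,0,0.2],[0,0,0,0,0,0,0.1],[0,0,0,0,0,0,0],[0,0,0,0,0,0,0],[0,0,0,0,0,0,0],[0,0,-0.2,0,0,0,0],[0,0,-0.4,0,0,0,0]]'
python3 -m inch '[[0,0,-0.6,0,0,0,0],[0,0,-0.6,0,0,0,0],[0,0,-0.6,0,0,0,0],[0,0,-0.6,0,0,0,0],[0,0,-0.6,0,0,0,0],[0,0,-0.4,0,0,0,0],[0,0,0,0,0,0,-0.3],[0,0,0,0,0,0,-0.3],[0,0,0,0,0,0,-0.3],[0,0,0,0,0,0,-0.3]]'
python3 - <<'E'
from h import *
cv2.imwrite("pics/w9.png",imaging.get_image("wrist")); print(proj("wrist",[[.4557,.2597,.048],[.4557,.2597,.11]]))
delta([.4884,-.2447,.258],9.67); delta([.4757,.1343,.258],9.67); level()
E
```

```text
time: 47.33
position: [0.4551, 0.259, 0.1711]
tool_rot: [-0.0, 0.924, 0.383, -0.001]
contact_force: [0.5, -0.1, 0.5]
finger_gap: 0.499
finger_force: 0.0
time: 48.17
position: [0.4552, 0.2591, 0.2557]
tool_rot: [-0.0, 0.924, 0.383, -0.0]
contact_force: [0.1, 0.6, -0.4]
finger_gap: 0.651
finger_force: 0.0
[[251.67366555 181.100266  ]
 [251.52228529 205.22575996]]
t 48.22 pos [0.4552 0.2591 0.2557] yaw 45.04 tilt 0.04 -> units [-13.32  15.18  -0.09] ('turn z units', np.float64(5.89))
t 48.22 pos [0.4552 0.2591 0.2557] yaw 45.04 tilt 0.04 -> units [-2.95  4.11 -0.09] ('turn z units', np.float64(5.89))
level turn units [-0.005  0.005 -0.   ]
```

View pics/w9.png

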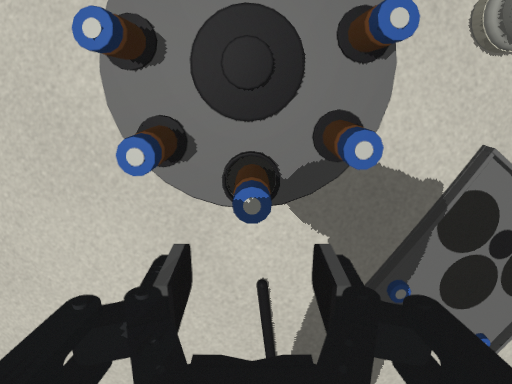

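The vial is seated: its cap is at (252,205), against a predicted (251.5,205). Now I bring the bottles back in reverse order, broad first.

```bash
python3 -m inch '[[-0.3,0.4,0,0,0,0,-0.3],[-0.6,0.7,0,0,0,0,-0.3],[-0.85,0.95,0,0,0,0,-0.3],[-0.85,0.95,0,0,0,0,-0.3],[-0.85,0.95,0,0,0,0,-0.3],[-0.85,0.95,0,0,0,0,-0.3],[-0.85,0.95,0,0,0,0,-0.3],[-0.85,0.95,0,0,0,0,-0.3],[-0.85,0.95,0,0,0,0,-0.3],[-0.85,0.95,0,0,0,0,-0.3]]'
python3 -m inch '[[-0.85,0.95,0,0,0,0,-0.3],[-0.85,0.95,0,0,0,0,-0.3],[-0.85,0.95,0,0,0,0,-0.3],[-0.85,0.95,0,0,0,0,-0.3],[-0.85,0.95,0,0,0,0,-0.3],[-0.85,0.95,0,0,0,0,-0.3],[-0.5,0.7,0,0,0,0,-0.3],[-0.15,0.2,0,0,0,0,-0.3],[0,0,0,0,0,0.4,-0.4],[0,0,0,0,0,0.8,-0.4]]'
python3 -m inch '[[0,0,0,0,0,1,-0.4],[0,0,0,0,0,1,-0.4],[0,0,0,0,0,1,-0.4],[0,0,0,0,0,0.9,-0.4],[0,0,0,0,0,0.6,-0.4],[0,0,0,0,0,0.2,-0.4],[0,0,0,0,0,0,-0.4],[0,0,0,0,0,0,-0.4],[0,0,0,0,0,0,-0.4],[0,0,0,0,0,0,-0.4]]'
python3 - <<'E'
from h import *
delta([.4884,-.2447,.1632],9.67); level()
c=cal("wrist"); capcheck("w10",.021,.114,(.4884,-.2447),c)
E
```

```text
time: 49.05
position: [0.4728, -0.0328, 0.256]
tool_rot: [-0.0, 0.924, 0.383, 0.0]
contact_force: [-0.1, 0.6, 0.2]
finger_gap: 0.651
finger_force: 0.0
time: 49.88
position: [0.488, -0.2494, 0.2555]
tool_rot: [-0.001, 0.947, 0.322, 0.0]
contact_force: [-0.4, -0.1, -0.7]
finger_gap: 0.695
finger_force: 0.0
time: 50.72
position: [0.4888, -0.2487, 0.2562]
tool_rot: [-0.001, 0.996, 0.084, 0.0]
contact_force: [-0.4, -0.1, 0.1]
finger_gap: 0.702
finger_force: 0.0
t 50.72 pos [ 0.4888 -0.2487  0.2562] yaw 9.68 tilt 0.08 -> units [ 0.01 -0.16  3.72] ('turn z units', np.float64(0.0))
level turn units [-0.009 -0.01   0.   ]
guess px [245.9 207.8] outline [216 171  62  69] centre [ 0.4875 -0.2451] rms 0.0005
```

```bash
python3 -m inch '[[0,-0.1,0.4,0,0,0,-0.4],[0,-0.05,0.6,0,0,0,-0.4],[0,0,0.7,0,0,0,-0.4],[0,0,0.6,0,0,0,-0.4],[0,0,0.6,0,0,0,-0.4],[0,0,0.4,0,0,0,-0.4],[0,0,0.25,0,0,0,-0.4],[0,0,0.15,0,0,0,-0.4],[0,0,0,0,0,0,-0.2],[0,0,0,0,0,0,-0.1]]' 40
python3 -m inch '[[0,0,0,0,0,0,0],[0,0,0,0,0,0,0.1],[0,0,0,0,0,0,0.3],[0,0,0,0,0,0,1],[0,0,0,0,0,0,1],[0,0,0,0,0,0,1],[0,0,0,0,0,0,1],[0,0,0,0,0,0,1],[0,0,0,0,0,0,1],[0,0,0,0,0,0,1]]'
python3 -m inch '[[0,0,-0.2,0,0,0,1],[0,0,-0.5,0,0,0,1],[0,0,-0.7,0,0,0,1],[0,0,-0.8,0,0,0,1],[0,0,-0.6,0,0,0,1],[0,0,-0.3,0,0,0,1],[0,0,0,0,0,0,1],[0,0,0,0,0,0,1],[0,0,0,0,0,0,1],[0,0,0,0,0,0,1]]'
python3 - <<'E'
from h import *
delta([.5411,-.0075,.1642],9.67)
E
```

```text
time: 51.6
position: [0.4887, -0.2452, 0.1641]
tool_rot: [-0.0, 0.996, 0.084, 0.001]
contact_force: [-0.3, -0.7, 0.5]
finger_gap: 0.548
finger_force: 0.0
time: 52.43
position: [0.4888, -0.2451, 0.1647]
tool_rot: [-0.0, 0.996, 0.084, 0.001]
contact_force: [-0.7, 1.8, 6.0]
finger_gap: 0.477
finger_force: 40.8
time: 53.27
position: [0.4874, -0.2448, 0.2398]
tool_rot: [-0.001, 0.996, 0.084, -0.001]
contact_force: [0.1, 0.1, -3.5]
finger_gap: 0.474
finger_force: 41.2
t 53.27 pos [ 0.4874 -0.2448  0.2398] yaw 9.64 tilt 0.16 -> units [ 3.71 -8.99  3.04] ('turn z units', np.float64(-0.01))
```

```bash
python3 -m inch '[[0.1,-0.3,0,0,0,0,1],[0.3,-0.6,0,0,0,0,1],[0.4,-0.9,0,0,0,0,1],[0.4,-0.9,0,0,0,0,1],[0.4,-0.9,0,0,0,0,1],[0.4,-0.9,0,0,0,0,1],[0.4,-0.9,0,0,0,0,1],[0.4,-0.9,0,0,0,0,1],[0.3,-0.9,0,0,0,0,1],[0.3,-0.8,0,0,0,0,1]]'
python3 -m inch '[[0.2,-0.6,0,0,0,0,1],[0.1,-0.3,0,0,0,0,1],[0,0,0.3,0,0,0,1],[0,0,0.5,0,0,0,1],[0,0,0.6,0,0,0,1],[0,0,0.5,0,0,0,1],[0,0,0.4,0,0,0,1],[0,0,0.3,0,0,0,1],[0,0,0.1,0,0,0,1],[0,0,0,0,0,0,1]]'
python3 - <<'E'
from h import *
delta([.5411,-.0075,.1657],9.67)
E
```

```text
time: 54.1
position: [0.5382, -0.0316, 0.2408]
tool_rot: [-0.001, 0.996, 0.084, -0.0]
contact_force: [-0.2, -0.2, -3.0]
finger_gap: 0.473
finger_force: 41.2
time: 54.93
position: [0.5417, -0.0106, 0.1732]
tool_rot: [-0.0, 0.996, 0.084, -0.0]
contact_force: [-0.2, -0.3, -3.9]
finger_gap: 0.479
finger_force: 41.2
t 54.93 pos [ 0.5417 -0.0106  0.1732] yaw 9.61 tilt 0.06 -> units [-0.   -0.12  0.3 ] ('turn z units', np.float64(-0.01))
```

```bash
python3 -m inch '[[0,-0.06,0.1,0,0,0,1],[0,-0.06,0.1,0,0,0,1],[0,0,0.05,0,0,0,1],[0,0,0.03,0,0,0,1],[0,0,0.02,0,0,0,1],[0,0,0,0,0,0,1],[0,0,0,0,0,0,1],[0,0,0,0,0,0,1],[0,0,0,0,0,0,1],[0,0,0,0,0,0,1]]'
python3 -m inch '[[0,0,0.02,0,0,0,1],[0,0,0,0,0,0,1],[0,0,0,0,0,0,1],[0,0,0,0,0,0,1],[0,0,0,0,0,0,1],[0,0,0,0,0,0,1],[0,0,0,0,0,0,1],[0,0,0,0,0,0,1],[0,0,0,0,0,0,1],[0,0,0,0,0,0,1]]'
```

```text
time: 55.77
position: [0.5418, -0.0072, 0.1666]
tool_rot: [-0.0, 0.996, 0.084, 0.001]
contact_force: [0.5, 1.0, -3.4]
finger_gap: 0.478
finger_force: 41.2
time: 56.6
position: [0.5418, -0.0072, 0.166]
tool_rot: [-0.0, 0.996, 0.084, 0.001]
contact_force: [0.6, -0.2, -2.6]
finger_gap: 0.475
finger_force: 41.2
```

```bash
python3 -m inch '[[0,0,0.02,0,0,0,1],[0,0,0,0,0,0,1],[0,0,0,0,0,0,1],[0,0,0,0,0,0,1],[0,0,0,0,0,0,1],[0,0,0,0,0,0,1],[0,0,0,0,0,0,1],[0,0,0,0,0,0,1],[0,0,0,0,0,0,1],[0,0,0,0,0,0,1]]'
python3 -m inch '[[0,0,0.02,0,0,0,1],[0,0,0,0,0,0,1],[0,0,0,0,0,0,1],[0,0,0,0,0,0,1],[0,0,0,0,0,0,1],[0,0,0,0,0,0,1],[0,0,0,0,0,0,1],[0,0,0,0,0,0,1],[0,0,0,0,0,0,1],[0,0,0,0,0,0,1]]'
```

```text
time: 57.43
position: [0.5419, -0.0072, 0.1658]
tool_rot: [-0.0, 0.996, 0.084, 0.001]
contact_force: [-1.6, 0.7, 3.9]
finger_gap: 0.473
finger_force: 41.8
time: 58.27
position: [0.5419, -0.0071, 0.1658]
tool_rot: [-0.0, 0.996, 0.084, 0.001]
contact_force: [-2.6, 0.6, 6.5]
finger_gap: 0.477
finger_force: 42.4
```

Contact. I release it, lift, and return to the square bottle at (.4924, −.3307).

```bash
python3 -m inch '[[0,0,0,0,0,0,0],[0,0,0,0,0,0,-0.1],[0,0,0,0,0,0,-0.2],[0,0,0,0,0,0,-0.4],[0,0,0,0,0,0,-0.4],[0,0,0,0,0,0,-0.4],[0,0,-0.2,0,0,0,-0.4],[0,0,-0.5,0,0,0,-0.4],[0,0,-0.8,0,0,0,-0.4],[0,0,-0.8,0,0,0,-0.4]]'
python3 -m inch '[[0,0,-0.8,0,0,0,-0.3],[-0.1,0.3,-0.4,0,0,0,-0.3],[-0.3,0.7,0,0,0,0,-0.3],[-0.4,1,0,0,0,0,-0.3],[-0.4,1,0,0,0,0,-0.3],[-0.4,1,0,0,0,0,-0.3],[-0.4,1,0,0,0,0,-0.3],[-0.4,1,0,0,0,0,-0.3],[-0.4,1,0,0,0,0,-0.3],[-0.4,1,0,0,0,0,-0.3]]'
python3 - <<'E'
from h import *
delta([.4924,-.3307,.255],9.67)
E
```

```text
time: 59.1
position: [0.5411, -0.0073, 0.2229]
tool_rot: [-0.001, 0.996, 0.084, -0.0]
contact_force: [0.6, -1.1, 0.7]
finger_gap: 0.696
finger_force: 0.0
time: 59.93
position: [0.4954, -0.2195, 0.2521]
tool_rot: [-0.0, 0.996, 0.084, 0.0]
contact_force: [0.3, 0.5, -0.3]
finger_gap: 0.647
finger_force: 0.0
t 59.93 pos [ 0.4954 -0.2195  0.2521] yaw 9.63 tilt 0.06 -> units [-0.86  4.36 -0.12] ('turn z units', np.float64(-0.01))
```

```bash
python3 -m inch '[[-0.2,1,0,0,0,0,-0.3],[-0.2,1,0,0,0,0,-0.3],[-0.2,1,0,0,0,0,-0.3],[-0.2,0.8,0,0,0,0,-0.3],[-0.1,0.5,0,0,0,0,-0.3],[0,0.1,0,0,0,0,-0.3],[0,0,0,0,0,0,-0.3],[0,0,0,0,0,0,-0.3],[0,0,0,0,0,0,-0.3],[0,0,0,0,0,0,-0.3]]'
python3 - <<'E'
from h import *
c=cal("wrist"); capcheck("w11",.017,.124,(.4924,-.3307),c)
delta([.4924,-.3307,.1713],9.67)
E
```

```text
time: 60.77
position: [0.4926, -0.3289, 0.2522]
tool_rot: [-0.001, 0.996, 0.085, 0.0]
contact_force: [-0.5, 0.3, 0.5]
finger_gap: 0.649
finger_force: 0.0
guess px [254.8 216.6] outline [229 181  53  60] centre [ 0.4935 -0.3304] rms 0.0005
t 60.82 pos [ 0.4927 -0.329   0.2523] yaw 9.73 tilt 0.09 -> units [-0.03  0.07  3.24] ('turn z units', np.float64(0.01))
```

```bash
python3 -m inch '[[0,0.07,0.4,0,0,0,-0.3],[0,0,0.6,0,0,0,-0.3],[0,0,0.6,0,0,0,-0.3],[0,0,0.6,0,0,0,-0.3],[0,0,0.5,0,0,0,-0.3],[0,0,0.3,0,0,0,-0.3],[0,0,0.2,0,0,0,-0.3],[0,0,0.04,0,0,0,-0.2],[0,0,0,0,0,0,0],[0,0,0,0,0,0,0.05]]' 40
python3 -m inch '[[0,0,0,0,0,0,0.1],[0,0,0,0,0,0,0.2],[0,0,0,0,0,0,0.4],[0,0,0,0,0,0,1],[0,0,0,0,0,0,1],[0,0,0,0,0,0,1],[0,0,0,0,0,0,1],[0,0,0,0,0,0,1],[0,0,0,0,0,0,1],[0,0,0,0,0,0,1]]'
python3 -m inch '[[0,0,-0.2,0,0,0,1],[0,0,-0.5,0,0,0,1],[0,0,-0.7,0,0,0,1],[0,0,-0.8,0,0,0,1],[0,0,-0.8,0,0,0,1],[0,0,-0.8,0,0,0,1],[0,0,-0.6,0,0,0,1],[0,0,-0.5,0,0,0,1],[0,0,-0.2,0,0,0,1],[0,0,0,0,0,0,1]]'
python3 - <<'E'
from h import *
delta([.5799,.0569,.1724],9.67)
E
```

```text
time: 61.65
position: [0.4933, -0.332, 0.1718]
tool_rot: [-0.0, 0.996, 0.084, 0.001]
contact_force: [0.2, 0.3, -0.1]
finger_gap: 0.473
finger_force: 0.0
time: 62.48
position: [0.4933, -0.3316, 0.1721]
tool_rot: [-0.0, 0.996, 0.084, 0.001]
contact_force: [-0.3, 2.4, 6.0]
finger_gap: 0.384
finger_force: 39.7
time: 63.32
position: [0.4931, -0.3323, 0.2997]
tool_rot: [0.0, 0.996, 0.084, 0.001]
contact_force: [0.6, -0.6, -2.3]
finger_gap: 0.386
finger_force: 40.0
t 63.32 pos [ 0.4931 -0.3323  0.2997] yaw 9.63 tilt 0.15 -> units [  6.02 -14.77   5.09] ('turn z units', np.float64(-0.01))
```

```bash
python3 -m inch '[[0.1,-0.2,0,0,0,0,1],[0.3,-0.5,0,0,0,0,1],[0.4,-0.8,0,0,0,0,1],[0.4,-1,0,0,0,0,1],[0.4,-1,0,0,0,0,1],[0.4,-1,0,0,0,0,1],[0.4,-1,0,0,0,0,1],[0.4,-1,0,0,0,0,1],[0.4,-1,0,0,0,0,1],[0.4,-1,0,0,0,0,1]]'
python3 -m inch '[[0.4,-1,0,0,0,0,1],[0.4,-1,0,0,0,0,1],[0.4,-1,0,0,0,0,1],[0.4,-1,0,0,0,0,1],[0.4,-0.9,0,0,0,0,1],[0.2,-0.7,0,0,0,0,1],[0.2,-0.4,0,0,0,0,1],[0,-0.2,0,0,0,0,1],[0,0,0,0,0,0,1],[0,0,0,0,0,0,1]]'
python3 - <<'E'
from h import *
delta([.5799,.0569,.1731],9.67); level(); print(telemetry.get_state()["joints"])
E
```

```text
time: 64.15
position: [0.5453, -0.1046, 0.2976]
tool_rot: [-0.001, 0.996, 0.084, -0.001]
contact_force: [-0.2, 0.3, -2.5]
finger_gap: 0.386
finger_force: 40.1
time: 64.98
position: [0.5786, 0.0553, 0.2987]
tool_rot: [-0.0, 0.996, 0.084, -0.0]
contact_force: [-0.7, -0.4, -1.4]
finger_gap: 0.385
finger_force: 40.1
t 64.98 pos [0.5786 0.0553 0.2987] yaw 9.64 tilt 0.02 -> units [ 0.06 -0.05  5.02] ('turn z units', np.float64(-0.0))
level turn units [-0.002  0.001 -0.   ]
[ 9.51929337e-02  3.59104153e-01 -7.74173784e-03  1.20405673e+00
  2.51834401e-04  3.06845150e+00]
```

```bash
python3 -m inch '[[0.05,-0.05,0.3,0,0,0,1],[0,0,0.5,0,0,0,1],[0,0,0.7,0,0,0,1],[0,0,0.7,0,0,0,1],[0,0,0.7,0,0,0,1],[0,0,0.6,0,0,0,1],[0,0,0.6,0,0,0,1],[0,0,0.4,0,0,0,1],[0,0,0.2,0,0,0,1],[0,0,0.1,0,0,0,1]]'
python3 -m inch '[[0,0,0.06,0,0,0,1],[0,0,0.04,0,0,0,1],[0,0,0.04,0,0,0,1],[0,0,0.03,0,0,0,1],[0,0,0,0,0,0,1],[0,0,0,0,0,0,1],[0,0,0,0,0,0,1],[0,0,0,0,0,0,1],[0,0,0,0,0,0,1],[0,0,0,0,0,0,1]]'
```

```text
time: 65.82
position: [0.5797, 0.0564, 0.1781]
tool_rot: [-0.0, 0.997, 0.083, -0.0]
contact_force: [1.3, 0.4, -1.6]
finger_gap: 0.386
finger_force: 40.1
time: 66.65
position: [0.5803, 0.0572, 0.1749]
tool_rot: [-0.0, 0.996, 0.084, 0.001]
contact_force: [-0.3, -0.9, -2.6]
finger_gap: 0.385
finger_force: 40.1
```

```bash
python3 -m inch '[[0,0,0.03,0,0,0,1],[0,0,0.02,0,0,0,1],[0,0,0.02,0,0,0,1],[0,0,0,0,0,0,1],[0,0,0,0,0,0,1],[0,0,0,0,0,0,1],[0,0,0,0,0,0,1],[0,0,0,0,0,0,1],[0,0,0,0,0,0,1],[0,0,0,0,0,0,1]]'
python3 -m inch '[[0,0,0.02,0,0,0,1],[0,0,0,0,0,0,1],[0,0,0,0,0,0,1],[0,0,0,0,0,0,1],[0,0,0,0,0,0,1],[0,0,0,0,0,0,1],[0,0,0,0,0,0,1],[0,0,0,0,0,0,1],[0,0,0,0,0,0,1],[0,0,0,0,0,0,1]]'
```

```text
time: 67.48
position: [0.5803, 0.0571, 0.1731]
tool_rot: [-0.0, 0.996, 0.084, 0.001]
contact_force: [-0.2, 0.9, -0.7]
finger_gap: 0.385
finger_force: 40.3
time: 68.32
position: [0.5804, 0.0572, 0.1731]
tool_rot: [-0.001, 0.996, 0.084, 0.001]
contact_force: [-1.5, 0.6, 5.0]
finger_gap: 0.381
finger_force: 40.8
```

Contact. I release and go for the slim bottle at (.5006, −.4157, .1796).

```bash
python3 -m inch '[[0,0,0,0,0,0,0.2],[0,0,0,0,0,0,0.1],[0,0,0,0,0,0,0],[0,0,0,0,0,0,-0.1],[0,0,0,0,0,0,-0.3],[0,0,0,0,0,0,-0.3],[0,0,0,0,0,0,-0.3],[0,0,-0.2,0,0,0,-0.3],[0,0,-0.5,0,0,0,-0.3],[0,0,-0.8,0,0,0,-0.3]]'
python3 -m inch '[[0,0,-0.8,0,0,0,-0.3],[0,0,-0.7,0,0,0,-0.3],[-0.1,0.3,-0.4,0,0,0,-0.3],[-0.2,0.7,0,0,0,0,-0.3],[-0.4,1,0,0,0,0,-0.3],[-0.4,1,0,0,0,0,-0.3],[-0.4,1,0,0,0,0,-0.3],[-0.4,1,0,0,0,0,-0.3],[-0.4,1,0,0,0,0,-0.3],[-0.4,1,0,0,0,0,-0.3]]'
python3 -m inch '[[-0.4,1,0,0,0,0,-0.3],[-0.4,1,0,0,0,0,-0.3],[-0.4,1,0,0,0,0,-0.3],[-0.4,1,0,0,0,0,-0.3],[-0.4,1,0,0,0,0,-0.3],[-0.4,1,0,0,0,0,-0.3],[-0.4,1,0,0,0,0,-0.3],[-0.3,1,0,0,0,0,-0.3],[-0.1,0.6,0,0,0,0,-0.3],[0,0.3,0,0,0,0,-0.3]]'
python3 - <<'E'
from h import *
delta([.5006,-.4157,.255],9.67)
E
```

```text
time: 69.15
position: [0.5789, 0.0569, 0.2089]
tool_rot: [-0.0, 0.996, 0.084, -0.002]
contact_force: [0.0, 0.3, -0.3]
finger_gap: 0.652
finger_force: 0.0
time: 69.98
position: [0.5421, -0.1285, 0.2574]
tool_rot: [-0.0, 0.996, 0.084, 0.0]
contact_force: [0.6, -0.6, -0.4]
finger_gap: 0.648
finger_force: 0.0
time: 70.82
position: [0.5006, -0.3618, 0.2569]
tool_rot: [-0.0, 0.997, 0.083, 0.0]
contact_force: [0.3, 0.5, -0.4]
finger_gap: 0.647
finger_force: 0.0
t 70.82 pos [ 0.5006 -0.3618  0.2569] yaw 9.49 tilt 0.06 -> units [-0.36  2.13  0.08] ('turn z units', np.float64(-0.03))
```

```bash
python3 -m inch '[[-0.1,0.6,0,0,0,0,-0.4],[-0.1,0.8,0,0,0,0,-0.4],[-0.1,0.5,0,0,0,0,-0.4],[-0.05,0.2,0,0,0,0,-0.4],[0,0,0,0,0,0,-0.4],[0,0,0,0,0,0,-0.4],[0,0,0,0,0,0,-0.4],[0,0,0,0,0,0,-0.4],[0,0,0,0,0,0,-0.4],[0,0,0,0,0,0,-0.4]]'
python3 - <<'E'
from h import *
c=cal("wrist"); capcheck("w12",.015,.134,(.5006,-.4157),c)
delta([.5006,-.4157,.1796],9.67)
E
```

```text
time: 71.65
position: [0.5016, -0.4122, 0.2572]
tool_rot: [-0.0, 0.996, 0.084, 0.001]
contact_force: [-0.1, 1.1, -0.0]
finger_gap: 0.697
finger_force: 0.0
guess px [257.4 221.1] outline [235 185  47  57] centre [ 0.5024 -0.4158] rms 0.0004
t 71.7 pos [ 0.5016 -0.4123  0.2572] yaw 9.67 tilt 0.09 -> units [-0.07  0.13  3.11] ('turn z units', np.float64(0.0))
```

```bash
python3 -m inch '[[-0.02,0.08,0.4,0,0,0,-0.4],[0,0.05,0.5,0,0,0,-0.4],[0,0,0.6,0,0,0,-0.4],[0,0,0.6,0,0,0,-0.4],[0,0,0.5,0,0,0,-0.4],[0,0,0.3,0,0,0,-0.4],[0,0,0.15,0,0,0,-0.4],[0,0,0.05,0,0,0,-0.2],[0,0,0,0,0,0,0],[0,0,0,0,0,0,0.1]]' 40
python3 -m inch '[[0,0,0,0,0,0,0.2],[0,0,0,0,0,0,0.3],[0,0,0,0,0,0,0.5],[0,0,0,0,0,0,1],[0,0,0,0,0,0,1],[0,0,0,0,0,0,1],[0,0,0,0,0,0,1],[0,0,0,0,0,0,1],[0,0,0,0,0,0,1],[0,0,0,0,0,0,1]]'
python3 -m inch '[[0,0,-0.2,0,0,0,1],[0,0,-0.5,0,0,0,1],[0,0,-0.7,0,0,0,1],[0,0,-0.7,0,0,0,1],[0,0,-0.5,0,0,0,1],[0,0,-0.3,0,0,0,1],[0,0,-0.1,0,0,0,1],[0,0,0,0,0,0,1],[0,0,0,0,0,0,1],[0,0,0,0,0,0,1]]'
python3 - <<'E'
from h import *
delta([.6002,-.0527,.1806],9.67)
E
```

```text
time: 72.53
position: [0.502, -0.4163, 0.1803]
tool_rot: [0.0, 0.996, 0.084, 0.001]
contact_force: [0.3, -0.5, 0.5]
finger_gap: 0.451
finger_force: 0.0
time: 73.37
position: [0.5021, -0.4162, 0.1806]
tool_rot: [0.0, 0.996, 0.084, 0.001]
contact_force: [0.6, 1.3, 6.3]
finger_gap: 0.333
finger_force: 39.9
time: 74.2
position: [0.501, -0.4156, 0.2532]
tool_rot: [-0.001, 0.996, 0.084, -0.0]
contact_force: [-0.8, 0.8, -1.7]
finger_gap: 0.332
finger_force: 39.7
t 74.2 pos [ 0.501  -0.4156  0.2532] yaw 9.64 tilt 0.15 -> units [  6.34 -13.64   2.94] ('turn z units', np.float64(-0.0))
```

```bash
python3 -m inch '[[0.1,-0.2,0,0,0,0,1],[0.3,-0.5,0,0,0,0,1],[0.5,-0.8,0,0,0,0,1],[0.5,-0.9,0,0,0,0,1],[0.5,-0.9,0,0,0,0,1],[0.5,-0.9,0,0,0,0,1],[0.5,-0.9,0,0,0,0,1],[0.5,-0.9,0,0,0,0,1],[0.5,-0.9,0,0,0,0,1],[0.5,-0.9,0,0,0,0,1]]'
python3 -m inch '[[0.5,-0.9,0,0,0,0,1],[0.5,-0.9,0,0,0,0,1],[0.4,-0.9,0,0,0,0,1],[0.3,-0.9,0,0,0,0,1],[0.2,-0.9,0,0,0,0,1],[0.1,-0.7,0,0,0,0,1],[0,-0.4,0,0,0,0,1],[0,-0.2,0,0,0,0,1],[0,0,0,0,0,0,1],[0,0,0,0,0,0,1]]'
python3 - <<'E'
from h import *
delta([.6015,-.053,.1816],9.67)
E
```

```text
time: 75.03
position: [0.5774, -0.2027, 0.2546]
tool_rot: [-0.001, 0.996, 0.084, 0.0]
contact_force: [0.5, -0.1, -1.2]
finger_gap: 0.334
finger_force: 39.7
time: 75.87
position: [0.6021, -0.0542, 0.255]
tool_rot: [-0.0, 0.996, 0.084, 0.0]
contact_force: [0.2, -0.1, -1.3]
finger_gap: 0.335
finger_force: 39.7
t 75.87 pos [ 0.6021 -0.0542  0.255 ] yaw 9.65 tilt 0.06 -> units [-0.02 -0.05  2.94] ('turn z units', np.float64(-0.0))
```

```bash
python3 -m inch '[[-0.02,-0.05,0.3,0,0,0,1],[0,0,0.5,0,0,0,1],[0,0,0.5,0,0,0,1],[0,0,0.5,0,0,0,1],[0,0,0.4,0,0,0,1],[0,0,0.3,0,0,0,1],[0,0,0.2,0,0,0,1],[0,0,0.08,0,0,0,1],[0,0,0.04,0,0,0,1],[0,0,0.02,0,0,0,1]]'
python3 -m inch '[[0,0,0.02,0,0,0,1],[0,0,0.02,0,0,0,1],[0,0,0,0,0,0,1],[0,0,0,0,0,0,1],[0,0,0,0,0,0,1],[0,0,0,0,0,0,1],[0,0,0,0,0,0,1],[0,0,0,0,0,0,1],[0,0,0,0,0,0,1],[0,0,0,0,0,0,1]]'
```

```text
time: 76.7
position: [0.602, -0.0529, 0.1843]
tool_rot: [-0.0, 0.996, 0.084, 0.001]
contact_force: [-0.8, -0.5, -1.8]
finger_gap: 0.34
finger_force: 39.7
time: 77.53
position: [0.6017, -0.0528, 0.183]
tool_rot: [-0.0, 0.996, 0.084, 0.001]
contact_force: [-0.0, -0.3, -1.6]
finger_gap: 0.331
finger_force: 39.7
```

```bash
python3 -m inch '[[0,0,0.02,0,0,0,1],[0,0,0.02,0,0,0,1],[0,0,0,0,0,0,1],[0,0,0,0,0,0,1],[0,0,0,0,0,0,1],[0,0,0,0,0,0,1],[0,0,0,0,0,0,1],[0,0,0,0,0,0,1],[0,0,0,0,0,0,1],[0,0,0,0,0,0,1]]'
python3 -m inch '[[0,0,0.02,0,0,0,1],[0,0,0,0,0,0,1],[0,0,0,0,0,0,1],[0,0,0,0,0,0,1],[0,0,0,0,0,0,1],[0,0,0,0,0,0,1],[0,0,0,0,0,0,1],[0,0,0,0,0,0,1],[0,0,0,0,0,0,1],[0,0,0,0,0,0,1]]'
```

```text
time: 78.37
position: [0.6017, -0.0528, 0.182]
tool_rot: [-0.0, 0.996, 0.084, 0.001]
contact_force: [-0.1, 0.9, -1.7]
finger_gap: 0.341
finger_force: 39.7
time: 79.2
position: [0.6018, -0.0528, 0.1816]
tool_rot: [-0.0, 0.996, 0.084, 0.001]
contact_force: [-0.2, 0.3, 0.6]
finger_gap: 0.341
finger_force: 40.0
```

```bash
python3 -m inch '[[0,0,0.02,0,0,0,1],[0,0,0,0,0,0,1],[0,0,0,0,0,0,1],[0,0,0,0,0,0,1],[0,0,0,0,0,0,0.3],[0,0,0,0,0,0,0.2],[0,0,0,0,0,0,0.1],[0,0,0,0,0,0,0],[0,0,0,0,0,0,-0.2],[0,0,0,0,0,0,-0.2]]'
python3 -m inch '[[0,0,0,0,0,0,-0.2],[0,0,0,0,0,0,-0.2],[0,0,-0.2,0,0,0,-0.2],[0,0,-0.5,0,0,0,-0.2],[0,0,-0.8,0,0,0,-0.2],[0,0,-0.8,0,0,0,-0.2],[0,0,-0.8,0,0,0,-0.2],[0,0,-0.8,0,0,0,-0.2],[0,0,-0.8,0,0,0,-0.2],[0,0,-0.4,0,0,0,-0.2]]'
python3 -m inch '[[-0.5,0.5,-0.3,0,0,0,-0.4],[-0.8,0.8,0,0,0,0,-0.4],[-0.8,0.8,0,0,0,0,-0.4],[-0.8,0.8,0,0,0,0,-0.4],[-0.8,0.8,0,0,0,0,-0.4],[-0.5,0.8,0,0,0,0,-0.4],[-0.2,0.4,0,0,0,0,-0.4],[0,0,0,0,0,0,-0.4],[0,0,0,0,0,0,-0.4],[0,0,0,0,0,0,-0.4]]'
python3 - <<'E'
from h import *
im=imaging.get_image("top"); sc=imaging.get_image("scene")
m,b=blue(im)
for x in b:
    if x[1]>=15 and 100<x[0][0]<300 and 160<x[0][1]<250: print(x[0],x[1])
a=cv2.resize(im[155:260,100:305],(800,410),interpolation=cv2.INTER_CUBIC)
s=cv2.resize(sc[130:250,190:450],(410*0+400,185),interpolation=cv2.INTER_CUBIC)
o=np.zeros((600,800,3),np.uint8); o[:410]=a; o[412:597,:400]=s; cv2.imwrite("pics/f.png",o)
E
```

```text
time: 80.03
position: [0.6016, -0.0529, 0.1807]
tool_rot: [-0.0, 0.996, 0.084, 0.0]
contact_force: [-0.8, -0.7, 0.0]
finger_gap: 0.597
finger_force: 0.0
time: 80.87
position: [0.6024, -0.053, 0.3117]
tool_rot: [-0.0, 0.996, 0.084, 0.003]
contact_force: [0.9, -0.1, -0.1]
finger_gap: 0.603
finger_force: 0.0
time: 81.7
position: [0.5142, -0.1914, 0.3157]
tool_rot: [-0.001, 0.996, 0.084, 0.001]
contact_force: [0.6, -0.4, 0.3]
finger_gap: 0.699
finger_force: 0.0
[277.6, 176.2] 72
[131.7, 178.7] 58
[159.7, 180.0] 66
[238.0, 185.3] 84
[261.8, 199.6] 123
[111.8, 199.8] 62
[175.2, 203.5] 58
[290.3, 215.7] 37
[243.4, 225.8] 35
[114.6, 228.3] 62
[166.5, 231.4] 64
[139.0, 242.6] 61
```

View pics/f.png

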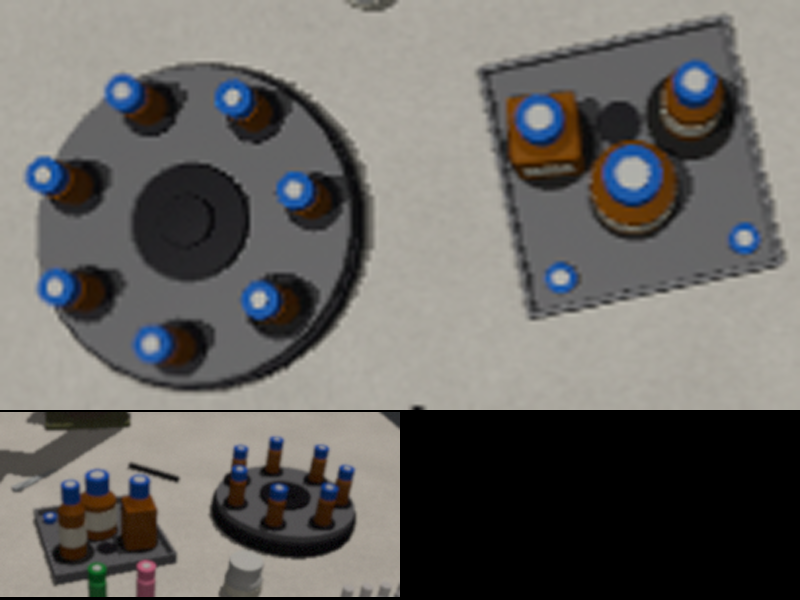

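The final pictures show all three bottles upright, with each cap within 0.3 px of where it started. The vial stands upright in the carousel at (260,299), and the arm is clear. Handing in.

```bash
python3 -c "
from cell import ctrl; print(ctrl.finish_job())"
```

```text
the job is handed in; nothing more can be done
None
```

The job is handed in at about 82 s of the 144 s allowed: the vial is seated upright in the carousel's empty place, and all three bottles stand upright back on their original caddy spots.

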